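# Swap battery packs in the scanner charging cradle

### The job

First take every flat battery pack out of the charging cradle and lay it rib up on the floor of the return tray. Then load every fresh pack from the bench into the cradle, each with its toe hooked under the steel lip and its other end rotated down until it lies fully home. Last of all, raise the folded status screen to 60 degrees above flat and leave it standing there; leave everything else on the bench alone.

Things in the scene. Friction and masses are not known exactly. Their poses are not given: they have to be found in the camera images.
- fresh0_c (a point): fresh battery pack: black box 100 x 60 x 28 mm; steel toe 16 mm long, 40 wide, 6 thick at its -x end, flush with the underside; on top, centred, a grey grip rib 60 mm along x, 22 wide, 28 high. 0.3 kg. Point: centre of the box's top face, 28 mm above the underside. x from toe end to blunt end, z up. Starts on the bench between robot and cradle, toe towards the robot
- fresh1_c (a point): fresh battery pack, exactly like fresh0 in shape, point and axes; on the bench between robot and cradle, toe towards the robot. One of the three fresh packs may be absent
- fresh2_c (a point): fresh battery pack, exactly like fresh0 in shape, point and axes; on the bench between robot and cradle, toe towards the robot. One of the three fresh packs may be absent
- flat0_c (a point): flat (empty) battery pack, exactly like fresh0 in shape, point and axes, seated in bay 0 of the cradle at the start; one or two of flat0, flat1, flat2 are present
- flat1_c (a point): flat (empty) battery pack, exactly like fresh0 in shape, point and axes, seated in bay 1 of the cradle at the start; one or two of flat0, flat1, flat2 are present
- flat2_c (a point): flat (empty) battery pack, exactly like fresh0 in shape, point and axes, seated in bay 2 of the cradle at the start; one or two of flat0, flat1, flat2 are present
- bay0 (a point): leftmost of 3 equal bays, 76 mm apart, in a fixed grey cradle; bay floor 20 mm above the bench. The point is where a pack's own point lies when home (28 mm above the bay floor); x from the lip to the end wall (away from the robot), y left, z up. Steel lip: edge at x = -52 mm, 12.5 to 17.5 mm above the bay floor, slot under it 17 mm deep. End wall: at x = +52 mm, 14 mm high
- bay1 (a point): middle bay, like bay0. Side ribs 12 mm high, 64 mm apart. A level pack cannot pass between lip and end wall: hold it tilted about 0.3 rad, toe end low, slide the toe under the lip, then rotate the blunt end down; some 2 mm play each way when home. Nothing latches. It comes out the same way reversed
- bay2 (a point): rightmost bay, like bay0 and bay1. Any fresh pack may go in any bay
- tray_in (a point): return tray, open cardboard tray 200 (x) x 165 (y) x 35 mm, walls 5 mm, fixed, empty at the start, left or right of the cradle; the point is the centre of its inner floor (5 mm above the bench), axes along its sides, x away from the robot, z up; room for two packs side by side, ribs along x
- screen (a joint): status screen: panel 120 x 150 x 12 mm on a fixed grey base 30 mm high, on the other side of the cradle from the tray; hinged at its far edge. Value: angle above lying flat, 0 to 1.75 rad; starts nearly flat. The stiff hinge (0.4 N m) stays where it is left; about 4 N at the bar raises it
- screen_bar (a point): middle of the screen's handle: a round steel bar 12 mm thick, 90 mm long along y, 155 mm from the hinge axis, 35 mm off the panel's free edge, which faces the robot; free between the arms at its two ends. Can be pinched from above across x and turns within a light grip. Axes turn with the panel; when flat: x towards the hinge, z up
- screen_hinge (a point): middle of the screen's hinge axis, 45 mm above the bench; axes of the fixed base: y along the hinge, x away from the robot, z up. The bar swings up from the -x side
- labelroll: bystander, leave it alone: small roll of labels among the packs, 52 mm across; origin under its centre
- bracket: bystander, leave it alone: small steel angle bracket among the packs, 50 mm; origin under its centre
- tape: bystander, leave it alone: roll of tape, 90 mm across, left of the tray and screen; origin under its centre
- carton: bystander, leave it alone: small carton at the right, 110 x 80 x 60 mm; origin under its centre
- scanner: bystander, leave it alone: handheld scanner on the bench, 175 mm long; origin under its centre
- stapler: bystander, leave it alone: stapler on the bench, 130 mm long; origin under its centre
There are look-alikes about, which are no part of the job. What is shaped like the part that bears flat0_c but blue or pink is not meant. What is shaped like the part that bears fresh0_c but red is not meant.

How it is judged:
On the way, in this order (a step that is already met when the one before it is completed fails the run):
1. every flat pack lies rib up on the floor of the return tray (x of flat0_c in the frame of tray_in between -0.09 and 0.09 m and y of flat0_c in the frame of tray_in between -0.065 and 0.065 m and z of flat0_c in the frame of tray_in between 0.018 and 0.036 m and angle between each of flat0_c, flat1_c, flat2_c's own z axis and vertical below 0.1 rad and x of flat1_c in the frame of tray_in between -0.09 and 0.09 m and y of flat1_c in the frame of tray_in between -0.065 and 0.065 m and z of flat1_c in the frame of tray_in between 0.018 and 0.036 m and x of flat2_c in the frame of tray_in between -0.09 and 0.09 m and y of flat2_c in the frame of tray_in between -0.065 and 0.065 m and z of flat2_c in the frame of tray_in between 0.018 and 0.036 m), for 0.2 s.
2. every fresh pack is fully home in a bay (((x of fresh0_c in the frame of bay0 between -0.006 and 0.006 m and y of fresh0_c in the frame of bay0 between -0.006 and 0.006 m and z of fresh0_c in the frame of bay0 between -0.004 and 0.004 m and angle between fresh0_c's own z axis and vertical below 0.04 rad and angle between the x axis of fresh0_c and the x axis of bay0, either way round below 0.1 rad) or (x of fresh0_c in the frame of bay1 between -0.006 and 0.006 m and y of fresh0_c in the frame of bay1 between -0.006 and 0.006 m and z of fresh0_c in the frame of bay1 between -0.004 and 0.004 m and angle between fresh0_c's own z axis and vertical below 0.04 rad and angle between the x axis of fresh0_c and the x axis of bay1, either way round below 0.1 rad) or (x of fresh0_c in the frame of bay2 between -0.006 and 0.006 m and y of fresh0_c in the frame of bay2 between -0.006 and 0.006 m and z of fresh0_c in the frame of bay2 between -0.004 and 0.004 m and angle between fresh0_c's own z axis and vertical below 0.04 rad and angle between the x axis of fresh0_c and the x axis of bay2, either way round below 0.1 rad)) and ((x of fresh1_c in the frame of bay0 between -0.006 and 0.006 m and y of fresh1_c in the frame of bay0 between -0.006 and 0.006 m and z of fresh1_c in the frame of bay0 between -0.004 and 0.004 m and angle between fresh1_c's own z axis and vertical below 0.04 rad and angle between the x axis of fresh1_c and the x axis of bay0, either way round below 0.1 rad) or (x of fresh1_c in the frame of bay1 between -0.006 and 0.006 m and y of fresh1_c in the frame of bay1 between -0.006 and 0.006 m and z of fresh1_c in the frame of bay1 between -0.004 and 0.004 m and angle between fresh1_c's own z axis and vertical below 0.04 rad and angle between the x axis of fresh1_c and the x axis of bay1, either way round below 0.1 rad) or (x of fresh1_c in the frame of bay2 between -0.006 and 0.006 m and y of fresh1_c in the frame of bay2 between -0.006 and 0.006 m and z of fresh1_c in the frame of bay2 between -0.004 and 0.004 m and angle between fresh1_c's own z axis and vertical below 0.04 rad and angle between the x axis of fresh1_c and the x axis of bay2, either way round below 0.1 rad)) and ((x of fresh2_c in the frame of bay0 between -0.006 and 0.006 m and y of fresh2_c in the frame of bay0 between -0.006 and 0.006 m and z of fresh2_c in the frame of bay0 between -0.004 and 0.004 m and angle between fresh2_c's own z axis and vertical below 0.04 rad and angle between the x axis of fresh2_c and the x axis of bay0, either way round below 0.1 rad) or (x of fresh2_c in the frame of bay1 between -0.006 and 0.006 m and y of fresh2_c in the frame of bay1 between -0.006 and 0.006 m and z of fresh2_c in the frame of bay1 between -0.004 and 0.004 m and angle between fresh2_c's own z axis and vertical below 0.04 rad and angle between the x axis of fresh2_c and the x axis of bay1, either way round below 0.1 rad) or (x of fresh2_c in the frame of bay2 between -0.006 and 0.006 m and y of fresh2_c in the frame of bay2 between -0.006 and 0.006 m and z of fresh2_c in the frame of bay2 between -0.004 and 0.004 m and angle between fresh2_c's own z axis and vertical below 0.04 rad and angle between the x axis of fresh2_c and the x axis of bay2, either way round below 0.1 rad))), for 0.2 s.
3. the screen stands at 60 degrees (within 7.4) (value of joint screen between 0.917 and 1.177 rad), for 0.2 s.
At the end, for the whole second after the job is handed in: Every flat pack lies rib up on the floor of the return tray (level within 0.1 rad), every fresh pack lies in a bay of the cradle within 6 mm in the plane, 4 mm in height and 0.04 rad of level, at rest, and the screen stands at 60 degrees within 7.4 degrees (1.047 +- 0.13 rad), still (all of step 1 and all of step 2 and all of step 3 and linear speed of each of fresh0, fresh1, fresh2, flat0, flat1, flat2 below 0.02 m/s and velocity of joint screen between -0.05 and 0.05 rad/s); the robot touches nothing.
It fails at once if a bystander is pushed more than 6 cm from its place or tipped over (distance of any of labelroll, bracket, tape, carton, scanner, stapler from where it was at the start of the episode above 0.06 m or angle between any of labelroll, bracket, tape, carton, scanner, stapler's own z axis and vertical above 0.8 rad).
Of fresh0, fresh1, fresh2 only 2 to 3 are there at a start; the rules pass over those that are not, and their reading is None.
Of flat0, flat1, flat2 only 1 to 2 are there at a start; the rules pass over those that are not, and their reading is None.
At some moment in a run one of fresh0, fresh1, fresh2 may be knocked a few centimetres aside while the robot is not near it.
It also fails if it takes over 210 s, if anything falls off the work surface, if the arm or the gripper's body presses on something with over 40 N, if the wrist force passes 120 N, or if a joint passes its speed limit or range.

### The arm

A 7-joint arm with a two-finger parallel gripper is mounted at the origin on the work surface. World frame = base frame: x ahead of the robot, y to its left, z up, the work surface at z = 0. Lengths are in m, angles in rad, forces in N, time in s.
With the tool pointing down it reaches from about 0.425 to 0.925 m from the base axis. Payload 6.8 kg.
Tool frame: the origin (TCP) lies on the centre line of the jaws, within the pads' length; the fingertips stand 8 mm ahead of it and the grasp point (between the pads) lies 11 mm behind it (r.finger_overhang is the distance from the TCP to the fingertips, in m); x points along the fingers, z is the direction in which the jaws open and shut, and the axes are right-handed (so a half turn about x gives the same grasp; the last joint's range is limited). The gripper opens to 85 mm and grips with 20 to 120 N. Pads are 22 mm wide; open, the fingers measure 114 mm over their backs; the gripper's body (76 mm by 85 mm) begins 54 mm behind the grasp point. The pads swing forward as they close: fully open they stand 13 mm farther back than shut.
Start: joints at [1.008, 0.477, 0.022, 1.555, -0.011, 1.109, -0.083], TCP at [0.297, -0.606, 0.239] pointing down, gripper open.
Joint ranges: [-2.96, 2.96], [-0.34, 2.1], [-1.41, 1.46], [0.24, 2.44], [-1.37, 4.51], [0.17, 1.92], [-2.96, 2.96]. Speed limits (rad/s): [2.39, 2.39, 3.14, 3.14, 3.14, 3.14, 3.14].

### API

Orientations are given as a rotation vector (axis times angle).
In Python, from bench import r gives the robot as it stands. The module is installed in compiled form; this text tells all that it offers.
- The arm moves only by the tool play_rows, never from a script. Its argument "plan" is a list of rows, each a list of 5 numbers: the opening, from -1 (shut) to 1 (fully open), then the shift along the world's x, y, z in m, then the turn about the world's z in rad. A call has 1 to 10 rows; each row is the pose to reach, as a shift and turn from the pose commanded when the call began; what a row does not reach only later rows make up. A row lasts 1/10 s, in which the tool goes at most 50 mm and 8.59 degrees, less where a joint would pass 70% of its speed; a pose out of reach is approached as far as the arm can. A call with a gripper value outside its range is refused whole. The fingers move at their own pace and stop on an object; "force" is the grip in N (left out, the last holds). Time passes only in rows, so rows that repeat a pose let the fingers close. It gives the time, the measured TCP pose, the force and the opening at its end, in the units of the state.
- r.get_obs(): the state, without advancing time (a new reading comes with each control period).
- r.grab_frame(name): name is "scene" or "top"; returns a dict with "pixels" (480x640x3 uint8, blue, green, red), "z_map" (480x640 float32, m along the optical axis (not along the pixel's ray), 0 where there is no reading), "vfov" (degrees; the focal length in pixels is half the picture's height over the tangent of half this angle, whatever the lens; pixels are square), "cx", "cy" (the principal point, pixels), "R" (3x3) and "t" (3): a world point X has camera coordinates R X + t. Camera axes: x right, y down, z forward; pixel columns grow to the right and rows downward; lengths in m; the calibration is good to about 2 mm. A picture is of the moment at which its call begins.
- r.hand_in(): hands the job in, once; it reports no verdict.
Trained networks look in a picture, given as the dict that the camera call returned (one of the last four; its "shot" number tells which), for a name from the list of things; names that differ only in an ending like _2 or _b are one class to them, and where a whole thing is asked for, a point or a joint stands for the part that bears it (a point fixed in the world has none). Each returns a list of dicts, best first, with "conf" (0 to 1); they miss things now and then, are a little off and sometimes report something else, mostly with a low value. They report only what shows in the picture. A call takes as long as a camera call. They do not tell look-alikes from the thing itself.
- r.outline_of(picture, label): "mask" (480x640 bool, what is visible of it) and "bbox" ([left, top, right, bottom] as shares, 0 to 1, of the picture: columns of its width, rows of its height, round what is visible of it).
- r.pinpoint(picture, label): "position" ([column, row] as shares, 0 to 1, of the picture: columns of its width, rows of its height: a listed point, or the origin of a listed thing).
The state is a dict: "clock": time; "joints": joint angles; "qvel": joint speeds; "tau": joint torques, N m; "tcp_pos": TCP position; "orientation": TCP orientation; "contact_force": force on the tool from outside, world axes, zero at the start; "moment": the same for the moment, N m; "grip_width": finger opening in m.
Only numpy, scipy, OpenCV 4.12 (cv2) and the standard library are available. Lean on these libraries where they do the work, as an engineer would, in place of code of your own. Each camera call takes 0.05 s, during which the arm holds its last target.

## Working session

There is one attempt and no reset: what is moved stays moved. The work goes in short steps, Python scripts to look and compute and a tool call to move; the robot and the scene stay as the last step left them, time stands still between calls to the robot, and variables do not carry over. Pictures are saved under pics/ and viewed, and the job is handed in when it is done.

Besides the shell and the picture viewer there is one more tool, called after "Emit:" as name(argument=value, ...) on one line, values as JSON. play_rows: Moves the arm, as the interface text tells. Its arguments: {"type":"object","properties":{"plan":{"type":"array","items":{"type":"array","items":{"type":"number"}}},"force":{"type":"number"}},"required":["plan"]}

```bash
mkdir -p pics; ls
cat > h.py <<'E'
import numpy as np, cv2
from bench import r
def f_of(p): return 240/np.tan(np.radians(p["vfov"])/2)
def cloud(p):
    f=f_of(p); z=p["z_map"]; v,u=np.mgrid[0:480,0:640]
    c=np.stack([(u-p["cx"])/f*z,(v-p["cy"])/f*z,z],-1)
    return (c-np.array(p["t"]))@np.array(p["R"])
def proj(p,X):
    c=np.array(p["R"])@np.array(X)+p["t"]; f=f_of(p)
    return p["cx"]+f*c[0]/c[2],p["cy"]+f*c[1]/c[2]
def ray(p,u,v,z):
    R=np.array(p["R"]);C=-R.T@np.array(p["t"]);d=R.T@np.array([(u-p["cx"])/f_of(p),(v-p["cy"])/f_of(p),1]);
    return C+d*(z-C[2])/d[2]
E
python3 - <<'E'
from h import *
o=r.get_obs();print({k:np.round(v,3) for k,v in o.items()}, r.finger_overhang)
for n in ["scene","top"]:
    p=r.grab_frame(n);cv2.imwrite(f"pics/{n}0.png",p["pixels"]);print(n,p["vfov"],p["cx"],p["cy"],np.round(p["R"],3).tolist(),np.round(p["t"],3))
    for l in ["fresh0_c","flat0_c","bay0","bay1","bay2","tray_in","screen_bar","screen_hinge"]:
        for d in r.pinpoint(p,l):
            u,v=d["position"][0]*640,d["position"][1]*480; X=cloud(p)[min(int(v),479),min(int(u),639)]
            print(l,round(d["conf"],2),round(u),round(v),np.round(X,3))
    np.save(f"pics/{n}0.npy",p,allow_pickle=True)
E
```

```text
pics
{'clock': np.float64(0.0), 'joints': array([ 1.008,  0.478,  0.022,  1.556, -0.011,  1.109, -0.083]), 'qvel': array([-0.003,  0.002,  0.001,  0.001,  0.001, -0.001, -0.001]), 'tau': array([ 0.0000e+00, -5.9645e+01,  1.6080e+00, -2.8119e+01,  1.2000e-02,
        9.0000e-03,  0.0000e+00]), 'tcp_pos': array([ 0.296, -0.606,  0.238]), 'orientation': array([ 0.869,  1.392, -0.868]), 'contact_force': array([0.402, 0.609, 1.135]), 'moment': array([ 0.015, -0.047,  0.049]), 'grip_width': np.float64(0.085)} 0.008
scene 44.966044121108176 317.1909207665871 236.00941085404105 [[-0.326, 0.945, -0.011], [0.665, 0.221, -0.713], [-0.672, -0.24, -0.701]] [ 0.159 -0.323  1.821]
fresh0_c 0.83 249 194 [ 0.45  -0.205  0.057]
fresh0_c 0.63 257 158 [ 0.288 -0.252  0.052]
flat0_c 0.93 430 224 [0.393 0.267 0.042]
flat0_c 0.63 319 270 [0.664 0.067 0.08 ]
flat0_c 0.6 367 335 [0.77  0.208 0.038]
flat0_c 0.3 321 272 [0.665 0.069 0.074]
bay0 0.96 290 265 [ 0.619 -0.026  0.021]
bay0 0.9 259 254 [ 0.608 -0.112  0.017]
bay0 0.69 320 270 [0.66  0.068 0.076]
bay1 0.96 290 265 [ 0.619 -0.026  0.021]
bay1 0.9 259 
[... 567 characters left out ...]
esh0_c 0.93 416 330 [ 0.282 -0.259  0.052]
fresh0_c 0.85 393 273 [ 0.424 -0.206  0.058]
flat0_c 0.91 235 149 [0.75  0.198 0.051]
flat0_c 0.8 208 290 [0.379 0.257 0.053]
flat0_c 0.62 283 187 [0.637 0.071 0.082]
bay0 0.89 285 189 [0.635 0.066 0.079]
bay0 0.64 313 192 [ 0.642 -0.004  0.018]
bay0 0.6 343 186 [ 0.66  -0.086  0.02 ]
bay1 0.89 285 189 [0.635 0.066 0.079]
bay1 0.64 313 192 [ 0.642 -0.004  0.018]
bay1 0.6 343 186 [ 0.66  -0.086  0.02 ]
bay2 0.89 285 189 [0.635 0.066 0.079]
bay2 0.64 313 192 [ 0.642 -0.004  0.018]
bay2 0.6 343 186 [ 0.66  -0.086  0.02 ]
tray_in 0.56 442 210 [ 0.597 -0.345  0.001]
screen_bar 0.82 169 234 [0.521 0.362 0.057]
screen_hinge 0.92 176 178 [0.674 0.351 0.049]
```

View pics/scene0.png

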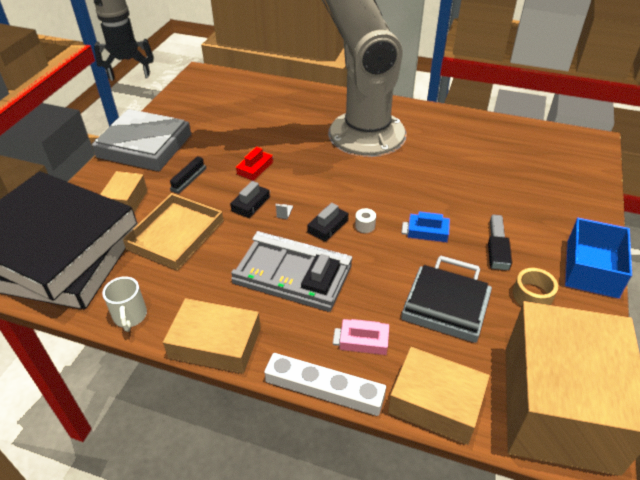

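View pics/top0.png

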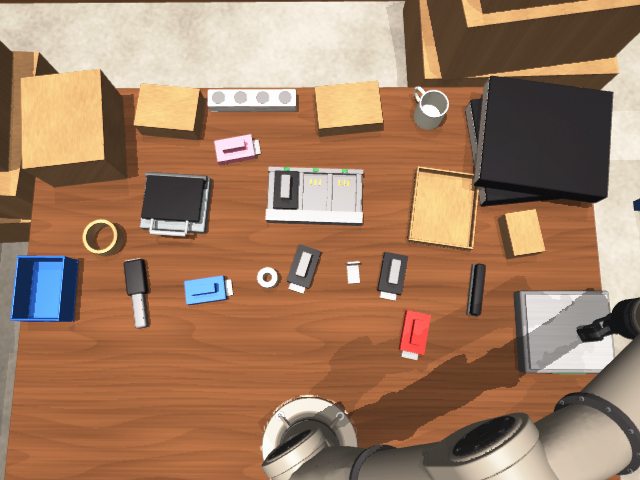

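The table holds one flat pack in bay 0, at scene (320,270) and top (285,188). There are two black fresh packs, at top (303,266) and (393,273). The tray is on the right at top (443,208) and the screen on the left at top (175,203). The red, blue and pink look-alikes are not part of the job. Next I'll measure exact poses.

```bash
cat >> h.py <<'E'
def packfit(p,x0,y0,zbase,rad=0.075):
    """fit box-top/rib poses near x0,y0 from cloud of top camera"""
    X=cloud(p); d=np.hypot(X[...,0]-x0,X[...,1]-y0)<rad
    rib=d&(X[...,2]>zbase+0.05)&(X[...,2]<zbase+.065)
    box=d&(X[...,2]>zbase+0.018)&(X[...,2]<zbase+.065)
    out={}
    for n,m in (("rib",rib),("box",box)):
        P=X[m]
        if len(P)<10: continue
        rc=cv2.minAreaRect((P[:,:2]*1000).astype(np.float32)); b=cv2.boxPoints(rc)
        e=[b[1]-b[0],b[2]-b[1]]; L=max(e,key=np.linalg.norm); yaw=np.arctan2(L[1],L[0]); yaw=(yaw+np.pi/2)%np.pi-np.pi/2
        out[n]=(len(P),np.round(np.array(rc[0])/1000,4),np.round(rc[1],1),round(float(yaw),3),round(float(np.median(P[:,2])),4))
    return out
E
python3 - <<'E'
from h import *
from scipy.spatial.transform import Rotation as Ro
print(np.round(Ro.from_rotvec(r.get_obs()["orientation"]).as_matrix(),3))
p=np.load("pics/top0.npy",allow_pickle=True).item();X=cloud(p)
for n,u,v,zb in (("A",303,266,0),("B",393,273,0),("flat",285,187,.02)):
    x=X[v,u]; print(n,np.round(x,3))
    for k,w in packfit(p,x[0],x[1],zb).items(): print("  ",k,*w)
for (u,v) in [(443,208),(314,217),(290,217),(340,217),(312,200),(342,200),(315,170),(340,170),(175,232),(175,200),(175,178)]: print(u,v,np.round(X[v,u],4))
im=cv2.resize(p["pixels"][130:320,120:500],None,fx=2.1,fy=2.1,interpolation=cv2.INTER_CUBIC);cv2.imwrite("pics/topz.png",im)
E
```

```text
[[ 0.     0.898  0.439]
 [-0.     0.439 -0.898]
 [-1.     0.     0.   ]]
A [0.439 0.018 0.056]
   rib 211 [0.4448 0.0174] [22.  60.7] -0.325 0.0555
   box 942 [0.4473 0.0358] [ 96.5 107.2] -0.319 0.0287
B [ 0.421 -0.206  0.06 ]
   rib 206 [ 0.4264 -0.2103] [22.4 59.6] -0.2 0.0547
   box 938 [ 0.4267 -0.2103] [ 60.9 101.1] -0.197 0.0284
flat [0.638 0.064 0.079]
   rib 197 [0.6411 0.0641] [60.  20.8] 0.013 0.0757
   box 990 [0.633  0.0713] [140.6  99.8] 0.152 0.0479
443 208 [ 0.6009 -0.3499  0.0057]
314 217 [ 0.5695 -0.0094  0.0377]
290 217 [0.5707 0.0529 0.0328]
340 217 [ 0.5696 -0.0765  0.0365]
312 200 [ 0.619 -0.004  0.022]
342 200 [ 0.6198 -0.0829  0.0184]
315 170 [ 0.6975 -0.0119  0.0334]
340 170 [ 0.6984 -0.0779  0.0302]
175 232 [0.5255 0.3429 0.0605]
175 200 [0.6099 0.3477 0.0582]
175 178 [0.6718 0.3533 0.0485]
```

View pics/topz.png

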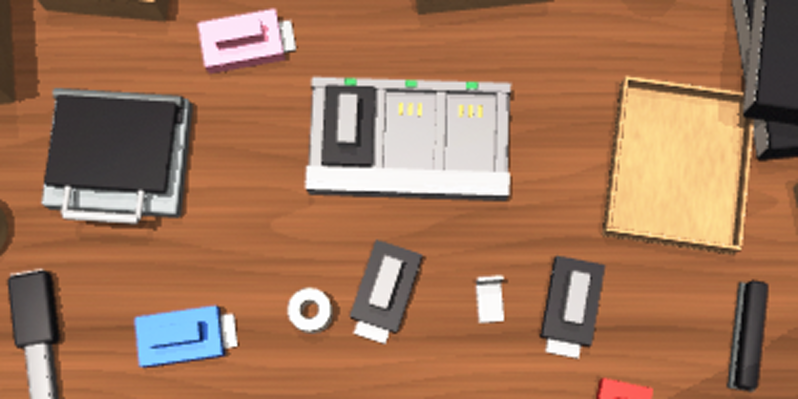

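Run:
```python
from h import *
p=np.load("pics/top0.npy",allow_pickle=True).item();X=cloud(p)
def rect(m):
    P=X[m];rc=cv2.minAreaRect((P[:,:2]*1000).astype(np.float32));return len(P),np.round(cv2.boxPoints(rc),1).tolist(),round(rc[2],2)
m=(X[...,2]>.031)&(X[...,2]<.043)&(abs(X[...,1]+.005)<.16)&(abs(X[...,0]-.57)<.04)
print("lip",rect(m))
# edge of lip by columns
pts=[]
for y in np.arange(-.11,.03,.01):
    s=m&(abs(X[...,1]-y)<.005); pts.append((y,X[s][:,0].min(),X[s][:,0].max()))
pts=np.array(pts);print(np.round(pts,4)); print(np.polyfit(pts[:,0],pts[:,2],1),np.polyfit(pts[:,0],pts[:,1],1))
m=(X[...,2]>.028)&(X[...,2]<.04)&(abs(X[...,1]+.345)<.12)&(abs(X[...,0]-.6)<.14)&(X[...,1]>-.45)
print("traywalls",rect(m))
m=(X[...,2]>.001)&(X[...,2]<.012)&(abs(X[...,1]+.345)<.07)&(abs(X[...,0]-.6)<.08)
q=r.grab_frame("top");X=cloud(q)
for d in r.outline_of(q,"tray_in")[:1]: print(d["conf"],rect(d["mask"]&(X[...,2]>.025)&(X[...,2]<.045)))
m=(X[...,2]>.012)&(X[...,2]<.045)&(X[...,0]>.53)&(X[...,0]<.73)&(abs(X[...,1])<.15)
print("cradle",rect(m))
```

```text
lip (1186, [[553.7999877929688, -133.10000610351562], [607.9000244140625, -134.5], [614.5999755859375, 114.80000305175781], [560.5, 116.19999694824219]], 88.45)
[[-0.11    0.5547  0.5834]
 [-0.1     0.5547  0.5835]
 [-0.09    0.5552  0.5831]
 [-0.08    0.5557  0.5855]
 [-0.07    0.5564  0.5854]
 [-0.06    0.5565  0.5867]
 [-0.05    0.5568  0.6072]
 [-0.04    0.5569  0.6096]
 [-0.03    0.5573  0.5861]
 [-0.02    0.5581  0.5862]
 [-0.01    0.5588  0.5867]
 [-0.      0.5588  0.5887]
 [ 0.01    0.559   0.5888]
 [ 0.02    0.5596  0.6053]
 [ 0.03    0.5594  0.6058]]
[0.11107373 0.59590921] [0.03720889 0.55868371]
traywalls (607, [[420.1000061035156, -407.8999938964844], [727.9000244140625, -476.20001220703125], [768.4000244140625, -293.6000061035156], [460.70001220703125, -225.3000030517578]], 77.48)
0.85 (629, [[485.6000061035156, -414.70001220703125], [686.5, -445.1000061035156], [711.4000244140625, -280.6000061035156], [510.5, -250.1999969482422]], 81.39)
cradle (4485, [[552.9000244140625, -132.89999389648438], [701.0, -138.0], [709.7000122070312, 112.0], [561.5, 117.0999984741211]], 88.01)
```

Emit:
play_rows(plan=[[0.1, 0.363, 0.67, 0, -0.48], [0.1, 0.363, 0.67, 0, -0.48], [0.1, 0.363, 0.67, 0, -0.48], [0.1, 0.363, 0.67, 0, -0.48], [0.1, 0.363, 0.67, 0, -0.48], [0.1, 0.363, 0.67, 0, -0.48], [0.1, 0.363, 0.67, 0, -0.48], [0.1, 0.363, 0.67, 0, -0.48], [0.1, 0.363, 0.67, 0, -0.48], [0.1, 0.363, 0.67, 0, -0.48]], force=25)

```text
clock: 2.0
tcp_pos: [0.5351, -0.1657, 0.2397]
orientation: [1.228, 1.196, -1.227]
contact_force: [1.4, -0.3, -0.8]
grip_width: 0.0469
```

```bash
cat >> h.py <<'E'
def st():
    from scipy.spatial.transform import Rotation as Ro
    o=r.get_obs(); M=Ro.from_rotvec(o["orientation"]).as_matrix(); j=M[:,2]
    th=np.arctan2(j[0],-j[1]) if j[1]<0 else np.arctan2(-j[0],j[1])
    print("t",round(float(o["clock"]),2),"tcp",np.round(o["tcp_pos"],4),"yaw",round(float(th),3),"down",np.round(M[:,0],3),"F",np.round(o["contact_force"],1),"M",np.round(o["moment"],2),"w",round(float(o["grip_width"]),4))
def bays(C,yaw):
    c,s=np.cos(yaw),np.sin(yaw)
    return [np.array([C[0]-s*d,C[1]+c*d]) for d in (.076,0,-.076)]
E
python3 - <<'E'
from h import *
st()
for n in ("top","scene"):
    p=np.load(f"pics/{n}0.npy",allow_pickle=True).item()
    q=r.grab_frame(n)
    for l in("bay0",):
        for d in r.pinpoint(q,l): print(n,l,round(d["conf"],2),np.round(ray(q,d["position"][0]*640,d["position"][1]*480,.048),4))
E
```

```text
t 2.0 tcp [ 0.5351 -0.1657  0.2397] yaw -0.025 down [ 0.001 -0.    -1.   ] F [ 1.4 -0.3 -0.8] M [-0.03 -0.14 -0.03] w 0.0469
top bay0 0.97 [0.6357 0.0698 0.048 ]
top bay0 0.61 [ 0.6361 -0.0019  0.048 ]
top bay0 0.6 [ 0.6399 -0.0921  0.048 ]
top bay0 0.43 [0.5042 0.5214 0.048 ]
scene bay0 0.88 [ 0.643  -0.0105  0.048 ]
scene bay0 0.61 [0.6404 0.0569 0.048 ]
scene bay0 0.56 [ 0.6364 -0.0922  0.048 ]
```

Emit:
play_rows(plan=[[0.1, 0.12, 0.22, -0.06, 0], [0.1, 0.12, 0.22, -0.1, 0], [0.1, 0.12, 0.22, -0.1, 0], [0.1, 0.12, 0.22, -0.1, 0], [0.1, 0.12, 0.22, -0.1, 0], [0.1, 0.12, 0.22, -0.1, 0], [0.1, 0.12, 0.22, -0.1, 0], [0.1, 0.12, 0.22, -0.1, 0]])

```text
clock: 3.0
tcp_pos: [0.6542, 0.0498, 0.1393]
orientation: [1.228, 1.195, -1.231]
contact_force: [-0.2, -1.9, 1.0]
grip_width: 0.0466
```

Run:
```python
from h import *
st()
q=r.grab_frame("top");X=cloud(q);print(packfit(q,.641,.064,.02,.05))
p=r.grab_frame("scene");cv2.imwrite("pics/s1.png",cv2.resize(p["pixels"][160:340,200:440],None,fx=3,fy=3))
```

```text
t 3.0 tcp [0.6542 0.0498 0.1393] yaw -0.027 down [-0.001 -0.002 -1.   ] F [-0.2 -1.9  1. ] M [ 0.01 -0.    0.02] w 0.0466
{}
```

View pics/s1.png

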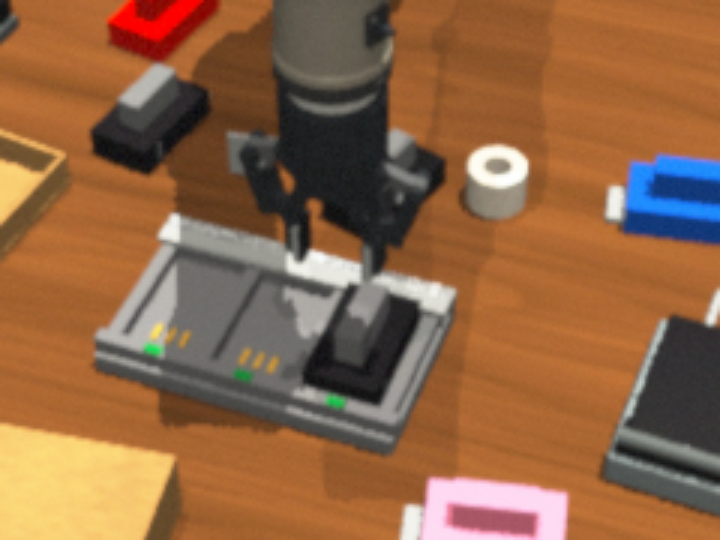

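The gripper is above bay 0, seen at crop (330,240), with the flat's rib at (365,320). Next I descend onto the blunt half of the rib and close.

Emit:
play_rows(plan=[[0.1, 0.006, 0.014, 0, -0.008], [0.1, 0.006, 0.014, -0.04, -0.008], [0.1, 0.006, 0.014, -0.07, -0.008], [0.1, 0.006, 0.014, -0.08, -0.008], [0.1, 0.006, 0.014, -0.08, -0.008], [-1, 0.006, 0.014, -0.08, -0.008], [-1, 0.006, 0.014, -0.08, -0.008], [-1, 0.006, 0.014, -0.08, -0.008], [-1, 0.006, 0.014, -0.08, -0.008]], force=25)

```text
clock: 4.0
tcp_pos: [0.6618, 0.066, 0.0614]
orientation: [1.236, 1.19, -1.232]
contact_force: [0.0, -1.7, 7.0]
grip_width: 0.0216
```

Run:
```python
from h import *
st()
p=r.grab_frame("scene");cv2.imwrite("pics/s2.png",cv2.resize(p["pixels"][160:340,200:440],None,fx=3,fy=3))
```

```text
t 4.0 tcp [0.6618 0.066  0.0614] yaw -0.034 down [ 0.003 -0.    -1.   ] F [ 0.  -1.7  7. ] M [-0.32  0.03  0.03] w 0.0216
```

View pics/s2.png

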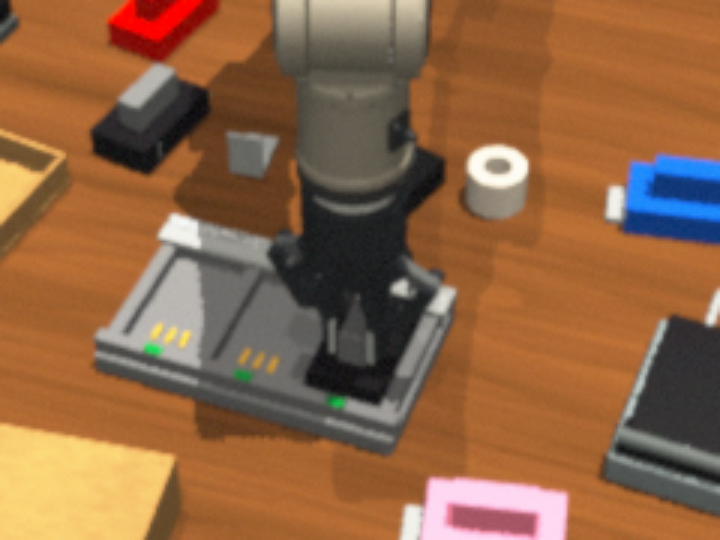

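Emit:
play_rows(plan=[[-1, 0, 0, 0.006, 0], [-1, -0.001, 0, 0.012, 0], [-1, -0.003, 0, 0.018, 0], [-1, -0.004, 0, 0.024, 0], [-1, -0.004, 0, 0.028, 0], [-1, -0.004, 0, 0.028, 0]], force=20)

```text
clock: 4.65
tcp_pos: [0.6563, 0.0664, 0.0877]
orientation: [1.234, 1.193, -1.233]
contact_force: [-0.5, -2.4, -6.0]
grip_width: 0.0214
```

Run:
```python
from h import *
st()
p=r.grab_frame("scene");cv2.imwrite("pics/s3.png",cv2.resize(p["pixels"][160:340,200:440],None,fx=3,fy=3))
```

```text
t 4.65 tcp [0.6563 0.0664 0.0877] yaw -0.033 down [ 0. -0. -1.] F [-0.5 -2.4 -6. ] M [-0.3   0.11  0.08] w 0.0214
```

View pics/s3.png

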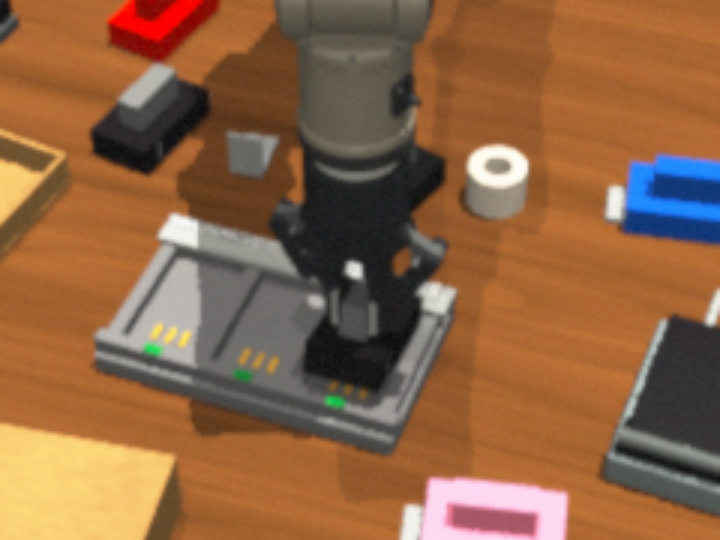

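Emit:
play_rows(plan=[[-1, 0.006, 0, 0.002, 0], [-1, 0.012, 0, 0.003, 0], [-1, 0.02, 0, 0.004, 0], [-1, 0.024, 0, 0.012, 0], [-1, 0.026, 0, 0.04, 0], [-1, 0.026, 0, 0.08, 0], [-1, 0.026, 0, 0.1, 0], [-1, 0.026, 0, 0.1, 0]])

```text
clock: 5.5
tcp_pos: [0.6855, 0.0672, 0.1923]
orientation: [1.239, 1.188, -1.226]
contact_force: [-0.1, 1.2, -2.3]
grip_width: 0.0214
```

Run:
```python
from h import *
st()
p=r.grab_frame("scene");cv2.imwrite("pics/s4.png",cv2.resize(p["pixels"][160:340,200:440],None,fx=3,fy=3))
```

```text
t 5.5 tcp [0.6855 0.0672 0.1923] yaw -0.033 down [ 0.009  0.002 -1.   ] F [-0.1  1.2 -2.3] M [-0.02 -0.04 -0.01] w 0.0214
```

View pics/s4.png

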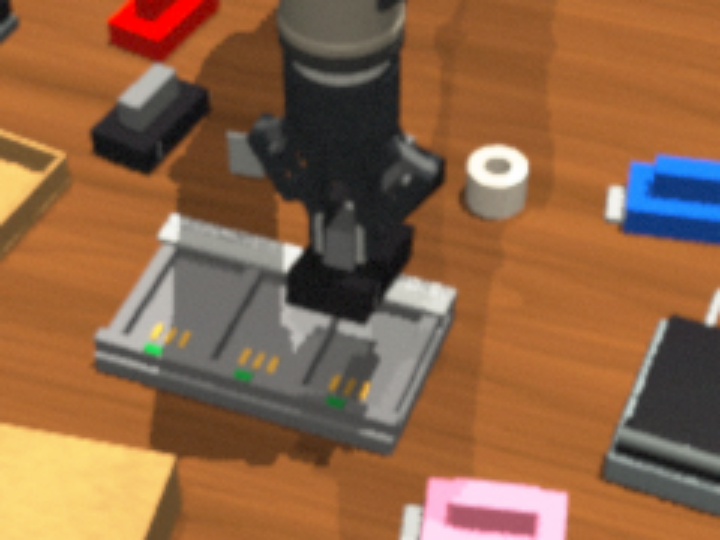

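Emit:
play_rows(plan=[[-1, -0.063, -0.418, 0, -0.117], [-1, -0.063, -0.418, 0, -0.117], [-1, -0.063, -0.418, 0, -0.117], [-1, -0.063, -0.418, 0, -0.117], [-1, -0.063, -0.418, 0, -0.117], [-1, -0.063, -0.418, 0, -0.117], [-1, -0.063, -0.418, 0, -0.117], [-1, -0.063, -0.418, 0, -0.117], [-1, -0.063, -0.418, 0, -0.117], [-1, -0.063, -0.418, 0, -0.117]])

```text
clock: 6.55
tcp_pos: [0.6157, -0.3579, 0.1848]
orientation: [1.321, 1.131, -1.329]
contact_force: [-0.8, 0.4, -2.9]
grip_width: 0.0214
```

Run:
```python
from h import *
st()
q=r.grab_frame("top");X=cloud(q);np.save("pics/top1.npy",q,allow_pickle=True)
m=(X[...,2]>.010)&(X[...,2]<.045)&(X[...,0]>.53)&(X[...,0]<.73)&(abs(X[...,1])<.15)
P=X[m];rc=cv2.minAreaRect((P[:,:2]*1000).astype(np.float32));print(rc)
# lip edge and end wall inner edge
fl=(X[...,2]<.027)&m; hi=(X[...,2]>.029)&m
import sys
rows=[]
for y in np.arange(-.11,.09,.01):
    s=hi&(abs(X[...,1]-y)<.005);S=X[s][:,0]
    lo=S[S<.61];h2=S[S>.65]
    rows.append((y,lo.min(),lo.max(),h2.min() if len(h2) else 0,h2.max() if len(h2) else 0))
print(np.round(rows,4))
cv2.imwrite("pics/t1.png",cv2.resize(q["pixels"][150:240,250:480],None,fx=3.4,fy=3.4,interpolation=cv2.INTER_CUBIC))
cv2.imwrite("pics/t1n.png",cv2.resize(q["pixels"][155:235,255:375],None,fx=6.6,fy=6.6,interpolation=cv2.INTER_CUBIC))
```

```text
t 6.55 tcp [ 0.6157 -0.3579  0.1848] yaw -0.158 down [-0.004 -0.002 -1.   ] F [-0.8  0.4 -2.9] M [ 0.02 -0.    0.04] w 0.0214
((631.1471557617188, -10.8929443359375), (250.32388305664062, 148.47671508789062), 88.41151428222656)
[[-0.11    0.5553  0.5834  0.6881  0.7013]
 [-0.1     0.5548  0.5836  0.6874  0.7008]
 [-0.09    0.5555  0.5838  0.6891  0.6999]
 [-0.08    0.5554  0.5863  0.6881  0.7009]
 [-0.07    0.5551  0.5863  0.6886  0.7005]
 [-0.06    0.5562  0.5862  0.6897  0.7015]
 [-0.05    0.5568  0.61    0.6516  0.7005]
 [-0.04    0.5572  0.6089  0.6527  0.704 ]
 [-0.03    0.5578  0.5855  0.6892  0.704 ]
 [-0.02    0.5582  0.5866  0.6901  0.7037]
 [-0.01    0.5577  0.5855  0.6906  0.7031]
 [-0.      0.5591  0.5875  0.6921  0.7035]
 [ 0.01    0.5593  0.5884  0.6906  0.7045]
 [ 0.02    0.5583  0.6084  0.6512  0.704 ]
 [ 0.03    0.5601  0.6068  0.6513  0.703 ]
 [ 0.04    0.56    0.5886  0.6931  0.7043]
 [ 0.05    0.5607  0.5886  0.6924  0.706 ]
 [ 0.06    0.5606  0.5886  0.6633  0.707 ]
 [ 0.07    0.5601  0.5891  0.6935  0.7066]
 [ 0.08    0.5613  0.59    0.6941  0.7075]]
```

View pics/t1n.png

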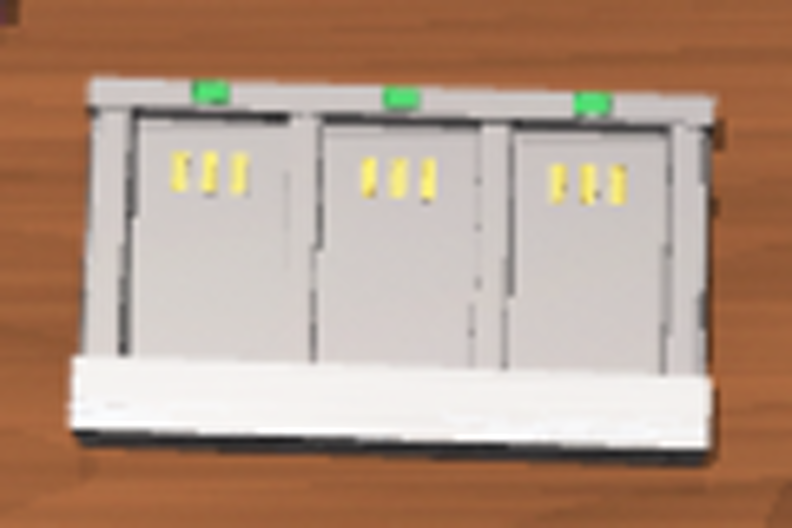

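View pics/t1.png

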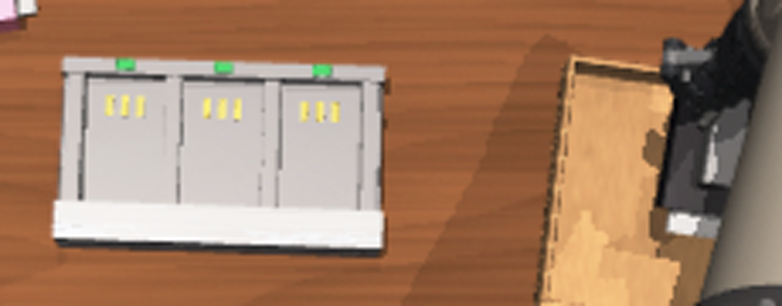

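Emit:
play_rows(plan=[[-1, 0.006, 0.007, -0.04, 0.01], [-1, 0.006, 0.007, -0.08, 0.01], [-1, 0.006, 0.007, -0.1, 0.01], [-1, 0.006, 0.007, -0.115, 0.01], [-1, 0.006, 0.007, -0.125, 0.01], [-1, 0.006, 0.007, -0.132, 0.01], [-1, 0.006, 0.007, -0.135, 0.01], [-1, 0.006, 0.007, -0.135, 0.01]])

```text
clock: 7.4
tcp_pos: [0.6268, -0.3447, 0.0537]
orientation: [1.312, 1.137, -1.31]
contact_force: [2.2, 0.5, 3.1]
grip_width: 0.0215
```

Run:
```python
from h import *
st()
p=r.grab_frame("scene");cv2.imwrite("pics/s5.png",cv2.resize(p["pixels"][140:290,80:280],None,fx=3.5,fy=3.5))
```

```text
t 7.4 tcp [ 0.6268 -0.3447  0.0537] yaw -0.14 down [ 0.003 -0.001 -1.   ] F [2.2 0.5 3.1] M [ 0.12 -0.4  -0.01] w 0.0215
```

View pics/s5.png

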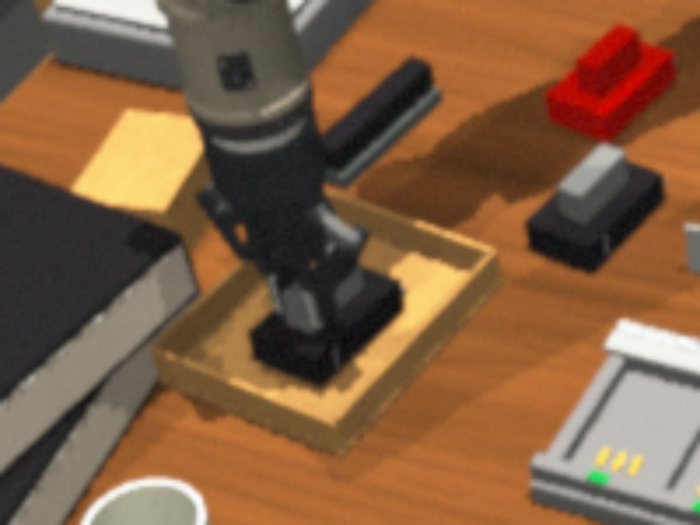

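Emit:
play_rows(plan=[[-1, 0, 0, -0.004, 0], [-1, 0, 0, -0.006, 0], [0.1, 0, 0, -0.006, 0], [0.1, 0, 0, -0.004, 0], [0.1, 0, 0, 0, 0], [0.1, 0, 0, 0.05, 0], [0.1, -0.05, 0.1, 0.1, 0], [0.1, -0.1, 0.14, 0.12, 0], [0.1, -0.15, 0.15, 0.12, 0], [0.1, -0.15, 0.15, 0.12, 0]])

```text
clock: 8.45
tcp_pos: [0.4956, -0.209, 0.166]
orientation: [1.311, 1.14, -1.311]
contact_force: [-0.3, 0.2, 0.6]
grip_width: 0.047
```

Run:
```python
from h import *
st()
q=r.grab_frame("top");X=cloud(q)
print("flat",packfit(q,.605,-.345,.005,.07)); print("B",packfit(q,.4264,-.2103,0)); print("A",packfit(q,.4448,.0174,0))
cv2.imwrite("pics/t2.png",cv2.resize(q["pixels"][130:350,160:520],None,fx=2.2,fy=2.2,interpolation=cv2.INTER_CUBIC))
```

```text
t 8.45 tcp [ 0.4956 -0.209   0.166 ] yaw -0.139 down [-0. -0. -1.] F [-0.3  0.2  0.6] M [-0.01 -0.04  0.05] w 0.047
flat {}
B {'rib': (80, array([ 0.4279, -0.2034]), array([ 9.2, 59.1]), -0.17, 0.0554), 'box': (483, array([ 0.4299, -0.1964]), array([ 32.2, 100.9]), -0.19, 0.0279)}
A {'rib': (209, array([0.4447, 0.0177]), array([22. , 60.3]), -0.319, 0.0553), 'box': (931, array([0.449 , 0.0335]), array([ 93.5, 102.7]), -0.318, 0.0284)}
```

View pics/t2.png

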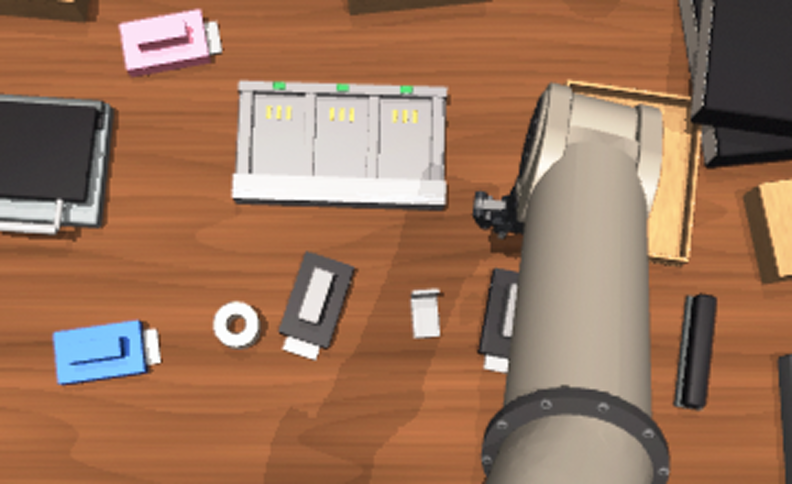

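Run:
```python
from h import *
p=r.grab_frame("scene");cv2.imwrite("pics/s6.png",cv2.resize(p["pixels"][140:290,80:340],None,fx=3,fy=3));print(packfit(p,.605,-.345,.005,.07));print(packfit(p,.4264,-.2103,0))
```

```text
{'rib': (194, array([ 0.6081, -0.3427]), array([29.3, 63.4]), -0.147, 0.0612), 'box': (826, array([ 0.607 , -0.3417]), array([ 66.8, 107.1]), -0.177, 0.0353)}
{'rib': (155, array([ 0.4292, -0.2124]), array([26.7, 64.6]), -0.218, 0.0559), 'box': (681, array([ 0.4277, -0.212 ]), array([ 65.2, 107.4]), -0.203, 0.0302)}
```

View pics/s6.png

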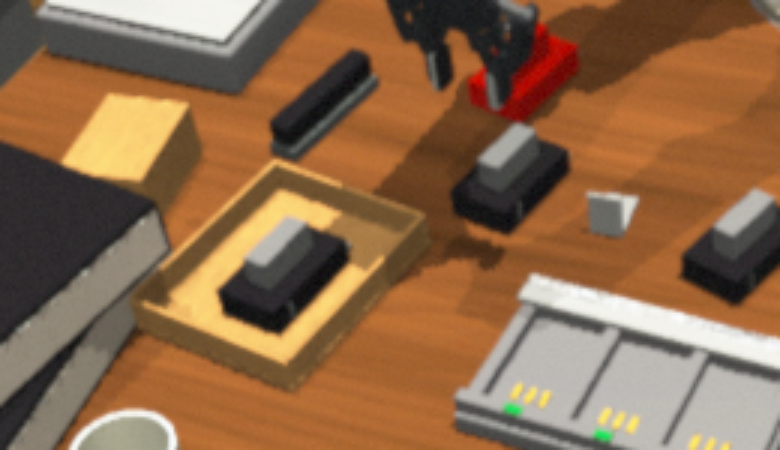

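Emit:
play_rows(plan=[[0.1, -0.05, -0.005, 0, -0.06], [0.1, -0.05, -0.005, 0, -0.06], [0.1, -0.05, -0.005, -0.04, -0.06], [0.1, -0.05, -0.005, -0.08, -0.06]])

```text
clock: 8.95
tcp_pos: [0.4482, -0.2166, 0.0858]
orientation: [1.357, 1.104, -1.354]
contact_force: [1.0, -0.4, -0.9]
grip_width: 0.047
```

Run:
```python
from h import *
st()
p=r.grab_frame("scene");cv2.imwrite("pics/s7.png",cv2.resize(p["pixels"][130:260,180:340],None,fx=4.5,fy=4.5))
```

```text
t 8.95 tcp [ 0.4482 -0.2166  0.0858] yaw -0.201 down [ 0.003 -0.002 -1.   ] F [ 1.  -0.4 -0.9] M [ 0.01 -0.05 -0.06] w 0.047
```

View pics/s7.png

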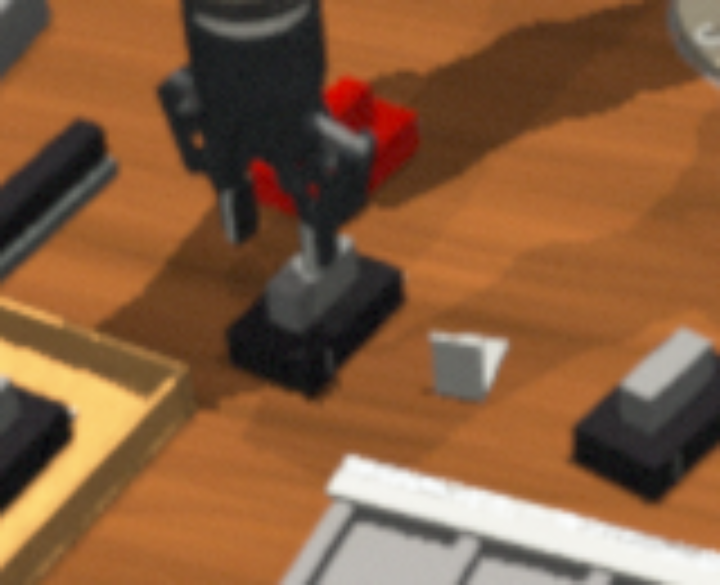

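The flat lies level in the tray, at crop (280,270), near (0.608,-0.343). The gripper straddles fresh pack B's rib at crop (310,250). Next I grasp it and lift.

Emit:
play_rows(plan=[[0.1, 0, 0, -0.03, 0], [0.1, 0, 0, -0.044, 0], [0.1, 0, 0, -0.044, 0], [-1, 0, 0, -0.044, 0], [-1, 0, 0, -0.044, 0], [-1, 0, 0, -0.044, 0], [-1, 0, 0, -0.03, 0], [-1, 0, 0, -0.01, 0], [-1, 0, 0, 0.02, 0], [-1, 0, 0, 0.04, 0]], force=20)

```text
clock: 10.0
tcp_pos: [0.4476, -0.2156, 0.1275]
orientation: [1.356, 1.106, -1.354]
contact_force: [1.7, 0.1, -2.8]
grip_width: 0.0216
```

Run:
```python
from h import *
st()
p=r.grab_frame("scene");cv2.imwrite("pics/s8.png",cv2.resize(p["pixels"][130:260,180:340],None,fx=4.5,fy=4.5))
```

```text
t 10.0 tcp [ 0.4476 -0.2156  0.1275] yaw -0.2 down [ 0.002 -0.001 -1.   ] F [ 1.7  0.1 -2.8] M [-0.03 -0.08 -0.  ] w 0.0216
```

View pics/s8.png

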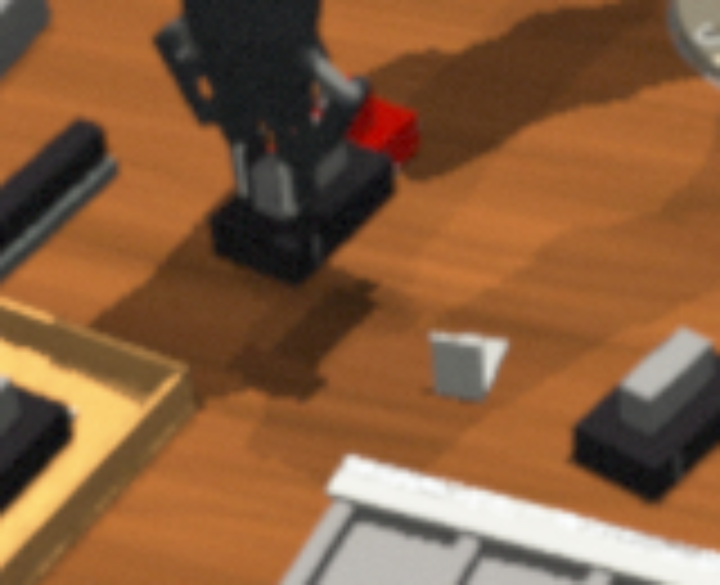

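Run:
```python
from h import *
p=np.load("pics/top0.npy",allow_pickle=True).item();X=cloud(p)
for n,(u,v) in dict(bracket=(353,272),roll=(267,277)).items():
    c=X[v,u];m=(np.hypot(X[...,0]-c[0],X[...,1]-c[1])<.05)&(X[...,2]>.006)
    l,lab=cv2.connectedComponents(m.astype(np.uint8));
    k=lab[v,u]; k=k if k else np.bincount(lab[m]).argmax()
    P=X[lab==k];print(n,np.round(c,3),np.round(P.min(0),3),np.round(P.max(0),3))
```

```text
bracket [ 0.431 -0.11   0.003] [ 0.448 -0.123  0.007] [ 0.454 -0.094  0.049]
roll [ 0.418  0.113 -0.001] [0.388 0.084 0.006] [0.439 0.141 0.047]
```

Emit:
play_rows(plan=[[-1, 0.02, 0.03, 0.03, 0.168], [-1, 0.09, 0.302, 0.03, 0.168], [-1, 0.09, 0.302, 0.03, 0.168], [-1, 0.09, 0.302, 0.03, 0.168], [-1, 0.09, 0.302, 0.03, 0.168], [-1, 0.09, 0.302, 0.03, 0.168], [-1, 0.09, 0.302, 0.03, 0.168], [-1, 0.09, 0.302, 0.03, 0.168], [-1, 0.09, 0.302, -0.01, 0.168], [-1, 0.09, 0.302, -0.03, 0.168]])

```text
clock: 11.05
tcp_pos: [0.5359, 0.0857, 0.0934]
orientation: [1.231, 1.195, -1.235]
contact_force: [-0.9, -0.5, -3.1]
grip_width: 0.0219
```

Run:
```python
from h import *
st()
p=r.grab_frame("scene");cv2.imwrite("pics/s9.png",cv2.resize(p["pixels"][160:320,230:430],None,fx=4,fy=3.7))
```

```text
t 11.05 tcp [0.5359 0.0857 0.0934] yaw -0.032 down [-0.002 -0.001 -1.   ] F [-0.9 -0.5 -3.1] M [-0.09  0.05  0.03] w 0.0219
```

View pics/s9.png

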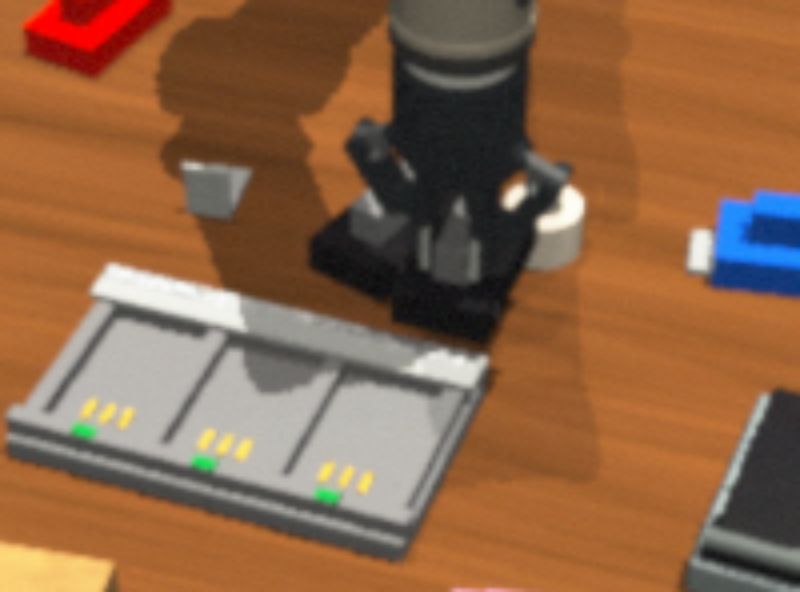

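Emit:
play_rows(plan=[[-1, 0.003, 0, -0.008, 0], [-1, 0.003, 0, -0.012, 0], [-1, 0.002, 0, -0.015, 0], [-1, 0.001, 0, -0.017, 0], [-1, 0, 0, -0.019, 0], [-1, 0, 0, -0.019, 0], [-1, 0, 0, -0.019, 0]])

```text
clock: 11.8
tcp_pos: [0.5377, 0.0866, 0.0784]
orientation: [1.234, 1.192, -1.232]
contact_force: [-3.7, -1.3, 9.6]
grip_width: 0.0213
```

Run:
```python
from h import *
st()
p=r.grab_frame("scene");cv2.imwrite("pics/s10.png",cv2.resize(p["pixels"][160:320,230:430],None,fx=4,fy=3.7))
```

```text
t 11.8 tcp [0.5377 0.0866 0.0784] yaw -0.032 down [ 0.002 -0.    -1.   ] F [-3.7 -1.3  9.6] M [-0.23  0.78  0.04] w 0.0213
```

View pics/s10.png

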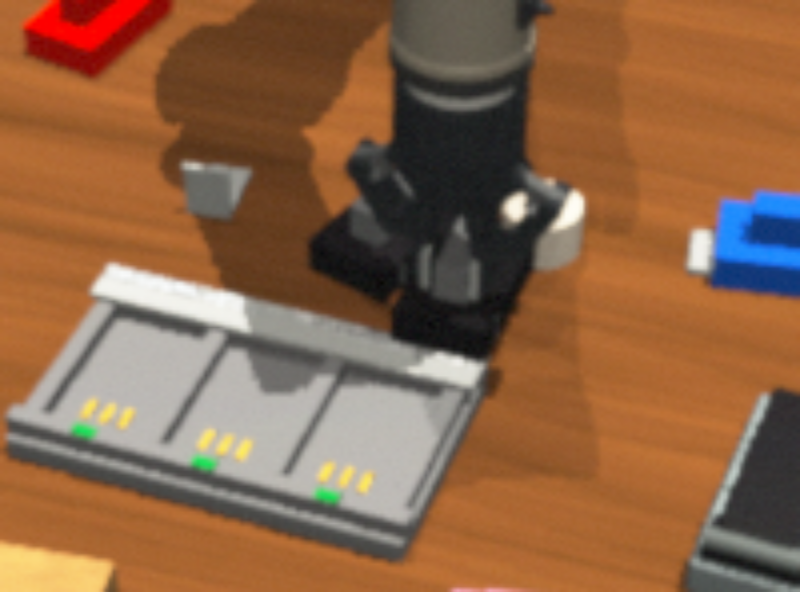

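Emit:
play_rows(plan=[[-1, 0, 0, -0.003, 0], [-1, 0, 0, -0.006, 0], [-1, -0.001, 0, -0.009, 0], [-1, -0.002, 0, -0.009, 0], [-1, -0.002, 0, -0.009, 0]])

```text
clock: 12.35
tcp_pos: [0.5351, 0.0867, 0.0698]
orientation: [1.233, 1.193, -1.233]
contact_force: [-7.4, -1.6, 16.0]
grip_width: 0.0214
```

Run:
```python
from h import *
st()
p=r.grab_frame("scene");cv2.imwrite("pics/s11.png",cv2.resize(p["pixels"][160:320,230:430],None,fx=4,fy=3.7))
```

```text
t 12.35 tcp [0.5351 0.0867 0.0698] yaw -0.032 down [ 0.001 -0.    -1.   ] F [-7.4 -1.6 16. ] M [-0.24  1.5   0.01] w 0.0214
```

View pics/s11.png

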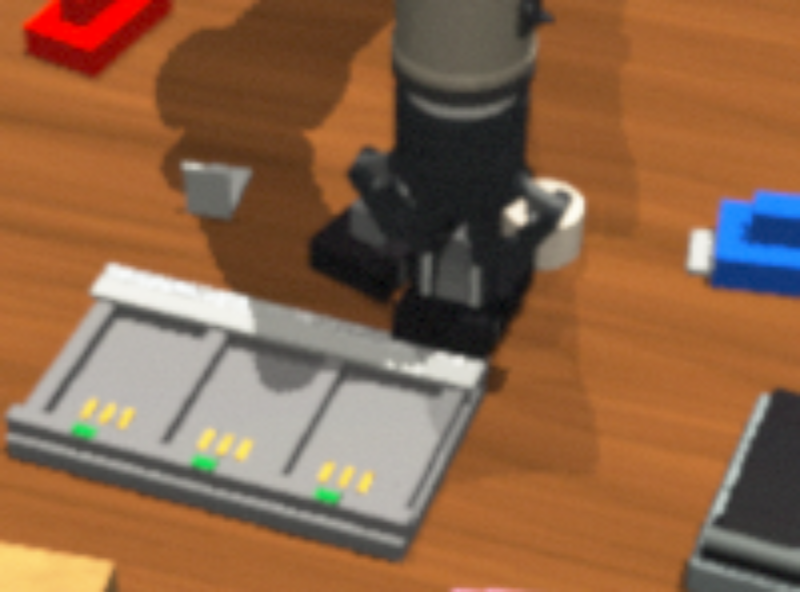

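Emit:
play_rows(plan=[[-1, 0, 0, 0.03, 0], [-1, 0, 0, 0.06, 0], [-1, 0, 0, 0.06, 0], [-1, 0, 0, 0.06, 0]])

```text
clock: 12.8
tcp_pos: [0.5357, 0.0865, 0.1282]
orientation: [1.234, 1.192, -1.231]
contact_force: [-0.7, -0.4, -2.5]
grip_width: 0.0216
```

Run:
```python
from h import *
st()
p=r.grab_frame("scene");np.save("pics/sc12.npy",p,allow_pickle=True);cv2.imwrite("pics/s12.png",cv2.resize(p["pixels"][160:320,230:430],None,fx=4,fy=3.7))
```

```text
t 12.8 tcp [0.5357 0.0865 0.1282] yaw -0.032 down [ 0.002  0.    -1.   ] F [-0.7 -0.4 -2.5] M [-0.01  0.01 -0.01] w 0.0216
```

View pics/s12.png

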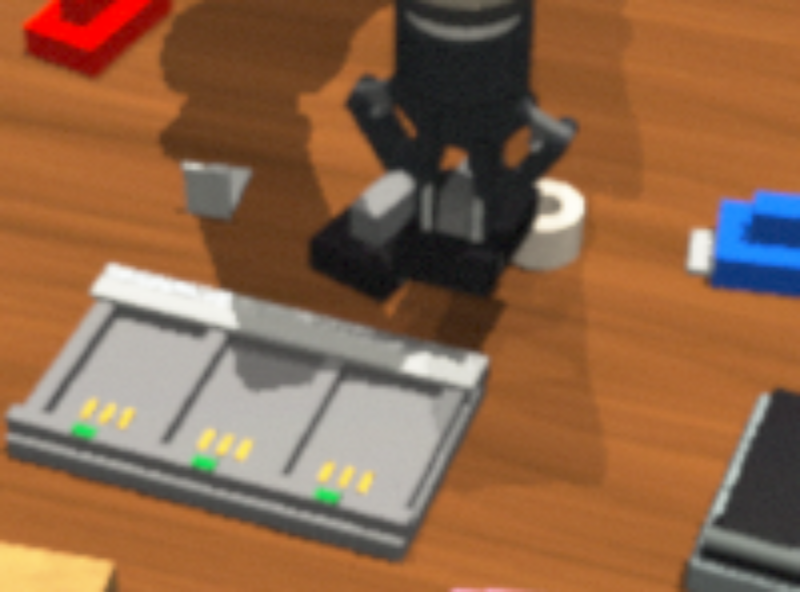

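```bash
cat >> h.py <<'E'
def endface(p,tcp,yaw,lat=.028):
    """points of held pack in frame at tcp rotated by yaw; profile x (fore) vs z of the blunt end"""
    X=cloud(p)-np.array(tcp); c,s=np.cos(yaw),np.sin(yaw)
    x=X[...,0]*c+X[...,1]*s; y=-X[...,0]*s+X[...,1]*c; z=X[...,2]
    m=(abs(y)<lat)&(x>-.02)&(x<.06)&(z>-.06)&(z<-.006)
    return x[m],y[m],z[m]
E
python3 - <<'E'
from h import *
p=np.load("pics/sc12.npy",allow_pickle=True).item()
x,y,z=endface(p,r.get_obs()["tcp_pos"],-.032)
for zz in np.arange(-.06,-.005,.004):
    k=abs(z-zz)<.002
    if k.sum()>3: print(round(zz,3),k.sum(),np.round(np.percentile(x[k],[10,50,90]),4))
E
```

```text
-0.032 8 [0.0286 0.0309 0.0333]
-0.028 31 [0.0297 0.0328 0.0349]
-0.024 35 [0.0292 0.0323 0.0344]
-0.02 31 [0.0289 0.0314 0.0346]
-0.016 39 [0.027  0.0308 0.0331]
-0.012 42 [-0.0136  0.0284  0.0315]
-0.008 93 [-0.0008  0.0122  0.0302]
```

Emit:
play_rows(plan=[[-1, 0.04, -0.01, 0.01, 0], [-1, 0.09, -0.022, 0.01, 0], [-1, 0.14, -0.022, 0.01, 0], [-1, 0.14, -0.022, 0.01, 0], [-1, 0.14, -0.022, -0.01, 0], [-1, 0.14, -0.022, -0.03, 0], [-1, 0.14, -0.022, -0.034, 0], [-1, 0.14, -0.022, -0.034, 0]])

```text
clock: 13.65
tcp_pos: [0.6737, 0.0645, 0.0915]
orientation: [1.23, 1.196, -1.236]
contact_force: [-0.6, -0.9, -2.9]
grip_width: 0.0215
```

Run:
```python
from h import *
st()
p=r.grab_frame("scene");cv2.imwrite("pics/s13.png",cv2.resize(p["pixels"][180:320,230:410],None,fx=4.3,fy=4))
x,y,z=endface(p,r.get_obs()["tcp_pos"],-.032)
for zz in np.arange(-.06,-.005,.004):
    k=abs(z-zz)<.002
    if k.sum()>3: print(round(zz,3),k.sum(),np.round(np.percentile(x[k],[10,50,90]),4))
```

```text
t 13.65 tcp [0.6737 0.0645 0.0915] yaw -0.032 down [-0.004 -0.001 -1.   ] F [-0.6 -0.9 -2.9] M [-0.02 -0.04 -0.03] w 0.0215
-0.06 39 [0.0207 0.0261 0.0314]
-0.056 44 [0.0225 0.0261 0.0318]
-0.032 22 [0.0273 0.031  0.0323]
-0.028 36 [0.0261 0.0312 0.0332]
-0.024 36 [0.028  0.0307 0.0336]
-0.02 43 [0.0273 0.0294 0.0316]
-0.016 35 [-0.0074  0.0278  0.0299]
-0.012 74 [-0.0079  0.0211  0.0295]
-0.008 121 [0.006  0.0148 0.0275]
```

View pics/s13.png

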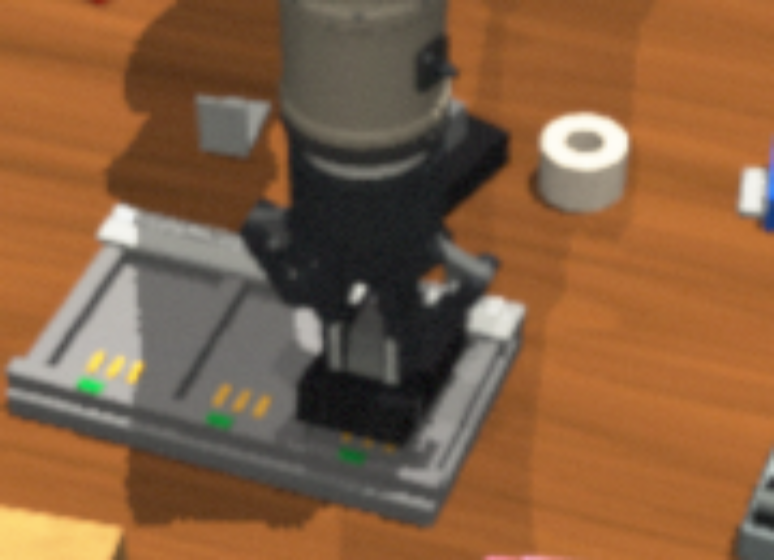

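Emit:
play_rows(plan=[[-1, 0, 0.001, -0.004, 0], [-1, 0, 0.001, -0.006, 0], [-1, 0, 0.001, -0.006, 0], [-1, -0.004, 0.001, -0.006, 0], [-1, -0.008, 0.001, -0.006, 0], [-1, -0.01, 0.001, -0.006, 0], [-1, -0.01, 0.001, -0.006, 0]])

```text
clock: 14.4
tcp_pos: [0.6691, 0.0657, 0.0899]
orientation: [1.238, 1.188, -1.226]
contact_force: [7.3, 0.1, -0.7]
grip_width: 0.0215
```

Run:
```python
from h import *
st()
p=r.grab_frame("scene");cv2.imwrite("pics/s14.png",cv2.resize(p["pixels"][180:320,230:410],None,fx=4.3,fy=4))
x,y,z=endface(p,r.get_obs()["tcp_pos"],-.032)
for zz in np.arange(-.06,-.005,.004):
    k=abs(z-zz)<.002
    if k.sum()>3: print(round(zz,3),k.sum(),np.round(np.percentile(x[k],[10,50,90]),4))
```

```text
t 14.4 tcp [0.6691 0.0657 0.0899] yaw -0.033 down [ 0.009  0.001 -1.   ] F [ 7.3  0.1 -0.7] M [-0.02 -1.94  0.03] w 0.0215
-0.06 13 [0.024  0.036  0.0378]
-0.056 87 [0.0264 0.0327 0.0383]
-0.052 29 [0.0297 0.0339 0.0373]
-0.032 7 [0.029  0.0314 0.0339]
-0.028 30 [0.0316 0.0335 0.036 ]
-0.024 40 [0.03   0.0333 0.0356]
-0.02 34 [0.0289 0.0321 0.0341]
-0.016 48 [0.0197 0.0299 0.0332]
-0.012 52 [-0.0108  0.0277  0.0316]
-0.008 102 [0.0041 0.0145 0.0301]
```

View pics/s14.png

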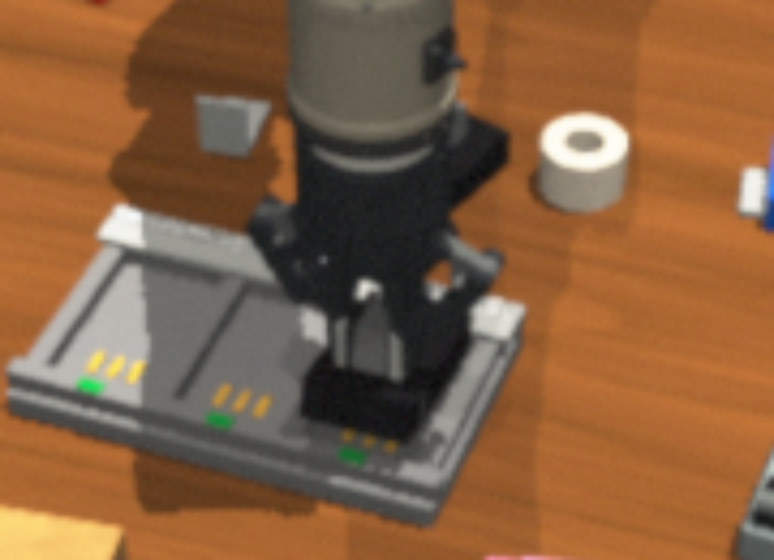

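Emit:
play_rows(plan=[[-1, 0.008, 0, 0, 0], [-1, 0.01, 0, 0, 0], [-1, 0.01, 0, -0.002, 0], [-1, 0.01, 0, -0.003, 0], [-1, 0.01, 0, -0.003, 0], [-1, 0.01, 0, -0.003, 0]])

```text
clock: 15.05
tcp_pos: [0.6749, 0.0656, 0.0841]
orientation: [1.232, 1.194, -1.233]
contact_force: [-0.1, -0.3, -2.3]
grip_width: 0.0217
```

Run:
```python
from h import *
st()
p=r.grab_frame("scene")
x,y,z=endface(p,r.get_obs()["tcp_pos"],-.032)
for zz in np.arange(-.06,-.005,.004):
    k=abs(z-zz)<.002
    if k.sum()>3: print(round(zz,3),k.sum(),np.round(np.percentile(x[k],[10,50,90]),4))
```

```text
t 15.05 tcp [0.6749 0.0656 0.0841] yaw -0.032 down [-0.001 -0.    -1.   ] F [-0.1 -0.3 -2.3] M [ 0.05 -0.04  0.01] w 0.0217
-0.06 12 [0.0285 0.0313 0.0334]
-0.056 30 [0.0281 0.031  0.0326]
-0.052 62 [0.0205 0.0274 0.0315]
-0.048 55 [0.0212 0.0271 0.0313]
-0.044 7 [0.0074 0.028  0.0304]
-0.032 15 [0.026  0.0313 0.0329]
-0.028 32 [0.0293 0.0325 0.0351]
-0.024 33 [0.0293 0.0318 0.0338]
-0.02 36 [0.0279 0.0313 0.0345]
-0.016 45 [-0.0158  0.0299  0.0322]
-0.012 57 [-0.0104  0.0271  0.0305]
-0.008 125 [0.0048 0.0178 0.0294]
```

Emit:
play_rows(plan=[[-1, -0.005, 0, 0, 0], [-1, -0.009, 0, 0, 0], [-1, -0.012, 0, 0, 0], [-1, -0.015, 0, 0, 0], [-1, -0.015, 0, 0, 0]])

```text
clock: 15.6
tcp_pos: [0.6604, 0.0655, 0.085]
orientation: [1.234, 1.193, -1.232]
contact_force: [0.9, -0.2, -3.4]
grip_width: 0.0212
```

Run:
```python
from h import *
st()
p=r.grab_frame("scene");cv2.imwrite("pics/s15.png",cv2.resize(p["pixels"][180:320,230:410],None,fx=4.3,fy=4))
x,y,z=endface(p,r.get_obs()["tcp_pos"],-.032)
for zz in np.arange(-.06,-.005,.004):
    k=abs(z-zz)<.002
    if k.sum()>3: print(round(zz,3),k.sum(),np.round(np.percentile(x[k],[10,50,90]),4))
```

```text
t 15.6 tcp [0.6604 0.0655 0.085 ] yaw -0.032 down [ 0.001  0.    -1.   ] F [ 0.9 -0.2 -3.4] M [ 0.04 -0.32 -0.03] w 0.0212
-0.06 19 [0.0171 0.0455 0.0495]
-0.056 26 [0.0439 0.0459 0.048 ]
-0.052 68 [0.0352 0.0421 0.0466]
-0.048 51 [0.0364 0.0413 0.0472]
-0.028 31 [0.033  0.0353 0.0366]
-0.024 36 [0.0327 0.0344 0.0362]
-0.02 40 [0.0299 0.0332 0.0358]
-0.016 35 [-0.0154  0.0317  0.0342]
-0.012 58 [-0.0085  0.0309  0.0335]
-0.008 92 [0.0056 0.0145 0.0318]
```

View pics/s15.png

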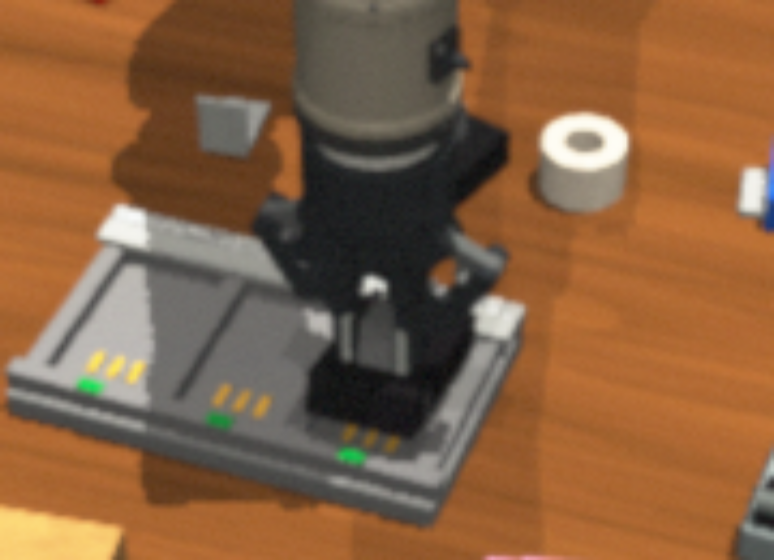

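Emit:
play_rows(plan=[[-1, -0.003, 0, 0, 0], [-1, -0.006, 0, 0, 0], [-1, -0.009, 0, 0, 0], [-1, -0.01, 0, 0, 0], [-1, -0.01, 0, 0, 0]])

```text
clock: 16.15
tcp_pos: [0.6514, 0.0656, 0.0852]
orientation: [1.234, 1.192, -1.231]
contact_force: [5.4, 0.1, -2.7]
grip_width: 0.0219
```

Run:
```python
from h import *
st()
p=r.grab_frame("scene")
x,y,z=endface(p,r.get_obs()["tcp_pos"],-.032)
for zz in np.arange(-.04,-.01,.004):
    k=abs(z-zz)<.002
    if k.sum()>3: print(round(zz,3),k.sum(),np.round(np.percentile(x[k],[10,50,90]),4))
```

```text
t 16.15 tcp [0.6514 0.0656 0.0852] yaw -0.032 down [ 0.003  0.    -1.   ] F [ 5.4  0.1 -2.7] M [-0.09 -1.33 -0.01] w 0.0219
-0.028 25 [0.034  0.0355 0.0372]
-0.024 36 [0.0324 0.0354 0.0378]
-0.02 37 [0.0322 0.0345 0.038 ]
-0.016 49 [-0.0133  0.0324  0.0352]
-0.012 56 [-0.0038  0.0305  0.0343]
```

Emit:
play_rows(plan=[[-1, 0.002, 0, -0.004, 0], [-1, 0.004, 0, -0.008, 0], [-1, 0.006, 0, -0.012, 0], [-1, 0.009, 0, -0.016, 0], [-1, 0.011, 0, -0.02, 0], [-1, 0.013, 0, -0.024, 0], [-1, 0.013, 0, -0.026, 0], [-1, 0.013, 0, -0.026, 0]])

```text
clock: 17.0
tcp_pos: [0.664, 0.0656, 0.0581]
orientation: [1.234, 1.193, -1.232]
contact_force: [6.2, 0.4, 1.2]
grip_width: 0.0217
```

Run:
```python
from h import *
st()
p=r.grab_frame("scene");cv2.imwrite("pics/s16.png",cv2.resize(p["pixels"][180:320,230:410],None,fx=4.3,fy=4))
x,y,z=endface(p,r.get_obs()["tcp_pos"],-.032)
for zz in np.arange(-.06,-.01,.004):
    k=abs(z-zz)<.002
    if k.sum()>3: print(round(zz,3),k.sum(),np.round(np.percentile(x[k],[10,50,90]),4))
```

```text
t 17.0 tcp [0.664  0.0656 0.0581] yaw -0.032 down [ 0.001  0.    -1.   ] F [6.2 0.4 1.2] M [-0.05 -1.05 -0.02] w 0.0217
-0.06 39 [0.0468 0.0517 0.0575]
-0.056 76 [0.046  0.0513 0.0575]
-0.052 18 [0.0454 0.0469 0.0488]
-0.048 32 [0.0444 0.0466 0.0491]
-0.044 21 [0.0417 0.0468 0.05  ]
-0.04 57 [0.0413 0.0459 0.0483]
-0.036 37 [0.0401 0.0425 0.0467]
-0.032 31 [0.0386 0.0412 0.0443]
-0.028 59 [0.0244 0.0326 0.0433]
-0.024 100 [0.0258 0.0358 0.0423]
-0.02 52 [0.0248 0.0276 0.0418]
-0.016 29 [0.0234 0.0258 0.027 ]
-0.012 79 [0.0024 0.0156 0.0262]
```

View pics/s16.png

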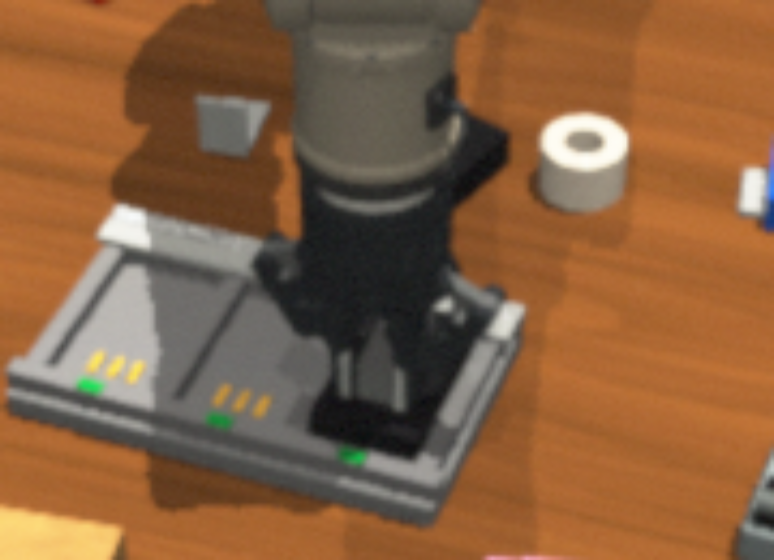

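Emit:
play_rows(plan=[[0.1, 0, 0, 0, 0], [0.1, 0, 0, 0, 0], [0.1, 0, 0, 0.04, 0], [0.1, 0, 0, 0.08, 0], [0.1, -0.05, -0.02, 0.1, -0.1], [0.1, -0.1, -0.05, 0.1, -0.2], [0.1, -0.15, -0.055, 0.1, -0.285], [0.1, -0.198, -0.055, 0.1, -0.285], [0.1, -0.198, -0.055, 0.1, -0.285], [0.1, -0.198, -0.055, 0.1, -0.285]])

```text
clock: 18.05
tcp_pos: [0.4623, 0.0102, 0.158]
orientation: [1.436, 1.044, -1.441]
contact_force: [1.1, 1.1, 0.4]
grip_width: 0.0469
```

Run:
```python
from h import *
st()
p=r.grab_frame("scene");q=r.grab_frame("top")
cv2.imwrite("pics/s17.png",cv2.resize(p["pixels"][180:320,230:410],None,fx=4.3,fy=4))
for k in(p,q):
  print("B",packfit(k,.641,.065,.02,.045))
  X=cloud(k);m=(X[...,2]>.044)&(X[...,2]<.056)&(abs(X[...,0]-.641)<.05)&(abs(X[...,1]-.065)<.031);P=X[m]
  A=np.c_[P[:,0]-.641,P[:,1]-.065,np.ones(len(P))];s=np.linalg.lstsq(A,P[:,2],rcond=None)[0];print(len(P),np.round(s,4))
  print("A",packfit(k,.4448,.0174,0))
```

```text
t 18.05 tcp [0.4623 0.0102 0.158 ] yaw -0.317 down [-0.003 -0.001 -1.   ] F [1.1 1.1 0.4] M [ 0.01 -0.05 -0.03] w 0.0469
B {'rib': (218, array([0.6418, 0.0654]), array([22.6, 66. ]), -0.027, 0.0759), 'box': (758, array([0.6412, 0.0645]), array([69.8, 88.5]), -0.139, 0.0504)}
560 [ 0.0067 -0.0037  0.0484]
A {'rib': (178, array([0.4447, 0.0158]), array([26.6, 65. ]), -0.323, 0.0554), 'box': (762, array([0.451 , 0.0311]), array([101.8, 108.2]), -0.343, 0.0298)}
B {'rib': (177, array([0.6414, 0.0666]), array([60.1, 21.1]), 0.017, 0.0754), 'box': (489, array([0.6475, 0.0657]), array([75.9, 69.2]), 0.196, 0.0499)}
320 [-0.0052  0.0088  0.0479]
A {'box': (12, array([0.4196, 0.0861]), array([18.4,  3.1]), 0.337, 0.0396)}
```

View pics/s17.png

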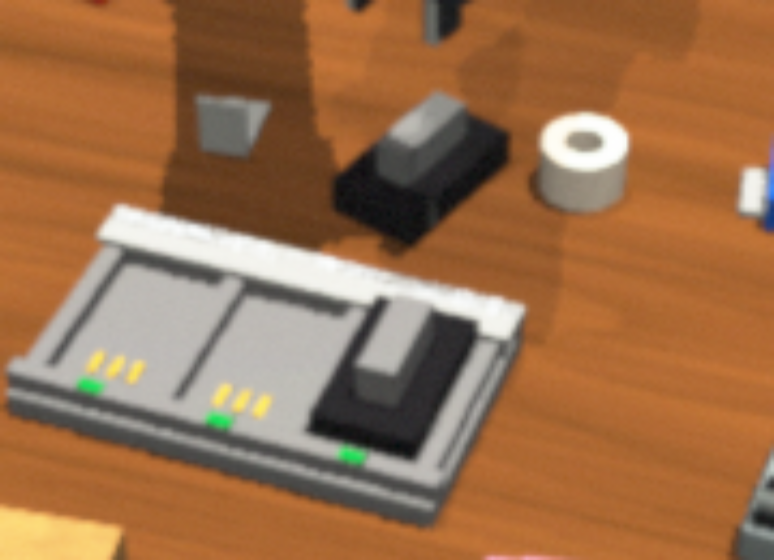

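Fresh pack B is home and level in bay 0, at crop (395,370), with its box top at z≈0.048. Pack A has not moved and sits at crop (420,160). Next I grasp A.

Emit:
play_rows(plan=[[0.1, 0.001, 0.001, -0.05, -0.003], [0.1, 0.001, 0.001, -0.09, -0.003], [0.1, 0.001, 0.001, -0.116, -0.003], [0.1, 0.001, 0.001, -0.116, -0.003], [-1, 0.001, 0.001, -0.116, -0.003], [-1, 0.001, 0.001, -0.116, -0.003], [-1, 0.001, 0.001, -0.116, -0.003], [-1, 0.001, 0.001, -0.09, -0.003], [-1, 0.001, 0.001, -0.05, -0.003], [-1, 0.001, 0.001, -0.01, -0.003]], force=20)

```text
clock: 19.15
tcp_pos: [0.4658, 0.0116, 0.1502]
orientation: [1.441, 1.041, -1.441]
contact_force: [0.8, -1.1, -3.2]
grip_width: 0.0217
```

Run:
```python
from h import *
st()
```

```text
t 19.15 tcp [0.4658 0.0116 0.1502] yaw -0.32 down [-0.  0. -1.] F [ 0.8 -1.1 -3.2] M [-0.01 -0.19 -0.03] w 0.0217
```

Emit:
play_rows(plan=[[-1, 0.03, -0.01, 0, 0.14], [-1, 0.071, -0.0225, 0, 0.288], [-1, 0.071, -0.0225, 0, 0.288], [-1, 0.071, -0.0225, 0, 0.288], [-1, 0.071, -0.0225, -0.035, 0.288], [-1, 0.071, -0.0225, -0.055, 0.288], [-1, 0.071, -0.0225, -0.055, 0.288], [-1, 0.071, -0.0225, -0.055, 0.288]])

```text
clock: 19.95
tcp_pos: [0.5366, -0.0105, 0.0938]
orientation: [1.232, 1.194, -1.233]
contact_force: [1.2, 0.3, -2.9]
grip_width: 0.022
```

```bash
cat >> h.py <<'E'
def prof(p,yaw=-.032,lo=-.06):
    x,y,z=endface(p,r.get_obs()["tcp_pos"],yaw)
    for zz in np.arange(lo,-.005,.004):
        k=abs(z-zz)<.002
        if k.sum()>3: print(round(zz,3),k.sum(),np.round(np.percentile(x[k],[10,50,90]),4))
E
python3 - <<'E'
from h import *
st()
p=r.grab_frame("scene");cv2.imwrite("pics/s18.png",cv2.resize(p["pixels"][180:320,230:410],None,fx=4.3,fy=4));prof(p)
E
```

```text
t 19.95 tcp [ 0.5366 -0.0105  0.0938] yaw -0.032 down [-0.001 -0.    -1.   ] F [ 1.2  0.3 -2.9] M [ 0.04 -0.12 -0.03] w 0.022
-0.06 48 [0.0224 0.0338 0.0502]
-0.056 130 [0.0239 0.0376 0.0494]
-0.052 24 [0.0365 0.0439 0.0508]
-0.044 11 [-0.0166  0.0266  0.0276]
-0.04 19 [0.0245 0.027  0.0302]
-0.036 26 [0.0258 0.0276 0.0307]
-0.032 28 [0.0256 0.028  0.0304]
-0.028 32 [0.0244 0.0277 0.0301]
-0.024 29 [0.0248 0.0271 0.0294]
-0.02 46 [-0.0009  0.0239  0.0284]
-0.016 137 [-0.0075  0.0128  0.0262]
-0.012 60 [0.0059 0.0158 0.0278]
-0.008 12 [0.0051 0.0069 0.0097]
```

View pics/s18.png

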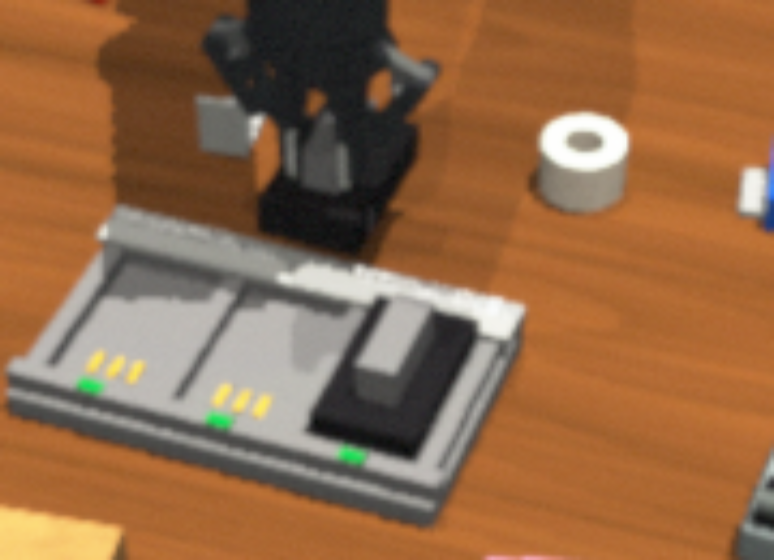

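Emit:
play_rows(plan=[[-1, 0, 0, -0.01, 0], [-1, 0, 0, -0.014, 0], [-1, 0, 0, -0.018, 0], [-1, -0.001, 0, -0.022, 0], [-1, -0.002, 0, -0.026, 0], [-1, -0.003, 0, -0.03, 0], [-1, -0.003, 0, -0.031, 0], [-1, -0.003, 0, -0.031, 0], [-1, -0.003, 0, 0.01, 0], [-1, -0.003, 0, 0.03, 0]])

```text
clock: 21.0
tcp_pos: [0.5353, -0.0108, 0.1261]
orientation: [1.235, 1.192, -1.23]
contact_force: [1.7, 0.0, -3.0]
grip_width: 0.0212
```

Run:
```python
from h import *
st()
p=r.grab_frame("scene");cv2.imwrite("pics/s19.png",cv2.resize(p["pixels"][180:320,230:410],None,fx=4.3,fy=4));prof(p)
```

```text
t 21.0 tcp [ 0.5353 -0.0108  0.1261] yaw -0.032 down [ 0.003  0.    -1.   ] F [ 1.7  0.  -3. ] M [ 0.06 -0.21 -0.06] w 0.0212
-0.032 9 [0.0289 0.0307 0.0317]
-0.028 36 [0.0277 0.0309 0.0336]
-0.024 35 [0.0266 0.0301 0.0331]
-0.02 40 [-0.0175  0.0281  0.0324]
-0.016 56 [-0.0091  0.027   0.031 ]
-0.012 59 [0.0032 0.0245 0.0287]
-0.008 85 [0.0045 0.017  0.0268]
```

View pics/s19.png

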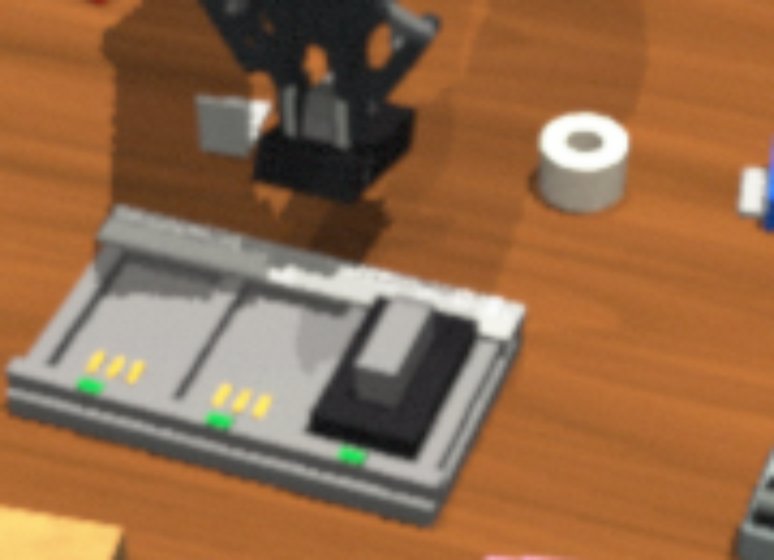

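Emit:
play_rows(plan=[[-1, 0.04, 0, 0.01, 0], [-1, 0.09, 0, 0.01, 0], [-1, 0.139, -0.0005, 0.01, 0], [-1, 0.139, -0.0005, 0.01, 0], [-1, 0.139, -0.0005, -0.01, 0], [-1, 0.139, -0.0005, -0.03, 0], [-1, 0.139, -0.0005, -0.04, 0], [-1, 0.139, -0.0005, -0.0425, 0], [-1, 0.139, -0.0005, -0.0425, 0]])

```text
clock: 21.95
tcp_pos: [0.6735, -0.0114, 0.0813]
orientation: [1.233, 1.193, -1.233]
contact_force: [0.5, 1.0, -0.3]
grip_width: 0.0215
```

Run:
```python
from h import *
st()
p=r.grab_frame("scene");cv2.imwrite("pics/s20.png",cv2.resize(p["pixels"][180:320,230:410],None,fx=4.3,fy=4));prof(p)
```

```text
t 21.95 tcp [ 0.6735 -0.0114  0.0813] yaw -0.032 down [ 0. -0. -1.] F [ 0.5  1.  -0.3] M [ 0.02 -0.16  0.02] w 0.0215
-0.06 33 [-0.0029  0.0304  0.0354]
-0.056 24 [0.0285 0.0308 0.0336]
-0.052 27 [0.0256 0.0306 0.0321]
-0.048 67 [0.0213 0.0274 0.0312]
-0.044 29 [0.0231 0.0275 0.0329]
-0.04 4 [0.0268 0.0289 0.0313]
-0.032 12 [0.0295 0.0316 0.032 ]
-0.028 34 [0.0286 0.0314 0.0336]
-0.024 37 [0.0272 0.0308 0.033 ]
-0.02 34 [0.0267 0.0296 0.0324]
-0.016 41 [-0.0155  0.0278  0.0321]
-0.012 62 [-0.0042  0.0262  0.0294]
-0.008 113 [0.0049 0.0138 0.0272]
```

View pics/s20.png

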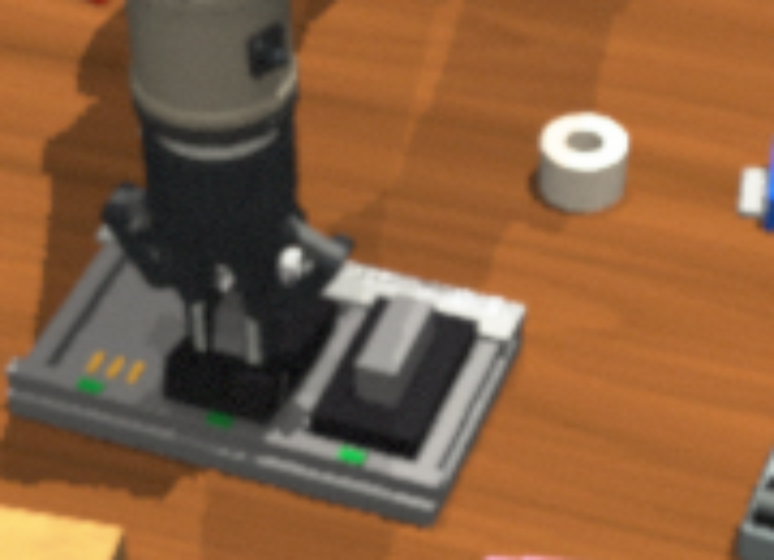

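Emit:
play_rows(plan=[[-1, -0.004, 0, 0.001, 0], [-1, -0.008, 0, 0.001, 0], [-1, -0.012, 0, 0.001, 0], [-1, -0.016, 0, 0.001, 0], [-1, -0.02, 0, 0.001, 0], [-1, -0.023, 0, 0.001, 0], [-1, -0.025, 0, 0.001, 0], [-1, -0.025, 0, 0.001, 0]])

```text
clock: 22.8
tcp_pos: [0.6525, -0.0114, 0.0845]
orientation: [1.238, 1.187, -1.225]
contact_force: [7.6, -0.0, -0.1]
grip_width: 0.0215
```

Run:
```python
from h import *
st()
p=r.grab_frame("scene");cv2.imwrite("pics/s21.png",cv2.resize(p["pixels"][180:320,230:410],None,fx=4.3,fy=4));prof(p,lo=-.04)
```

```text
t 22.8 tcp [ 0.6525 -0.0114  0.0845] yaw -0.032 down [ 0.01  0.   -1.  ] F [ 7.6 -0.  -0.1] M [-0.07 -1.78 -0.03] w 0.0215
-0.032 10 [0.0152 0.0308 0.0326]
-0.028 26 [0.0302 0.0326 0.0345]
-0.024 39 [0.0287 0.0318 0.0348]
-0.02 31 [0.0273 0.0303 0.0334]
-0.016 49 [-0.0144  0.0276  0.0322]
-0.012 58 [-0.0013  0.0269  0.0308]
-0.008 97 [0.0065 0.015  0.0282]
```

View pics/s21.png

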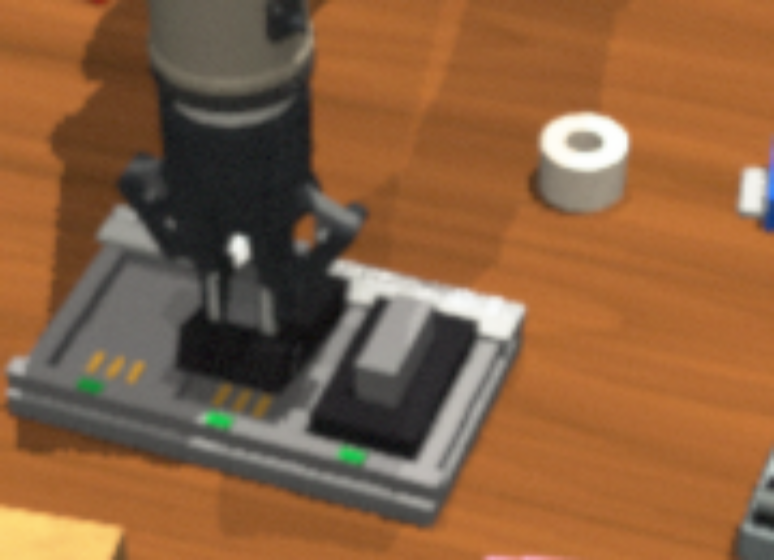

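Emit:
play_rows(plan=[[-1, 0.002, 0, -0.004, 0], [-1, 0.004, 0, -0.008, 0], [-1, 0.006, 0, -0.012, 0], [-1, 0.009, 0, -0.016, 0], [-1, 0.011, 0, -0.02, 0], [-1, 0.013, 0, -0.024, 0], [-1, 0.013, 0, -0.026, 0], [-1, 0.013, 0, -0.026, 0]])

```text
clock: 23.65
tcp_pos: [0.6644, -0.0115, 0.0582]
orientation: [1.236, 1.189, -1.228]
contact_force: [6.3, -0.2, 5.2]
grip_width: 0.0216
```

Run:
```python
from h import *
st()
p=r.grab_frame("scene");cv2.imwrite("pics/s22.png",cv2.resize(p["pixels"][180:320,230:410],None,fx=4.3,fy=4));prof(p,lo=-.05)
```

```text
t 23.65 tcp [ 0.6644 -0.0115  0.0582] yaw -0.032 down [ 0.007  0.    -1.   ] F [ 6.3 -0.2  5.2] M [-0.23 -0.91  0.04] w 0.0216
-0.05 27 [0.0426 0.0442 0.0456]
-0.046 24 [0.042  0.0437 0.0452]
-0.042 37 [0.0377 0.0432 0.047 ]
-0.038 47 [0.0372 0.0417 0.0452]
-0.034 33 [0.0373 0.0396 0.0444]
-0.03 39 [0.021  0.0377 0.0407]
-0.026 78 [0.0211 0.0306 0.04  ]
-0.022 82 [0.0225 0.0328 0.0388]
-0.018 37 [0.0146 0.0226 0.0267]
-0.014 51 [0.0039 0.0185 0.0235]
-0.01 129 [-0.0049  0.0129  0.0233]
-0.006 42 [-0.003   0.0097  0.0241]
```

View pics/s22.png

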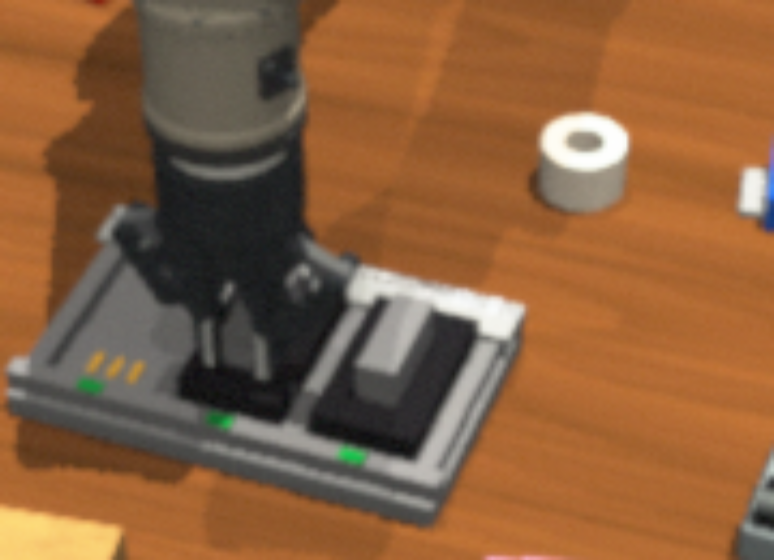

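Emit:
play_rows(plan=[[0.1, 0, 0, 0, 0], [0.1, 0, 0, 0, 0], [0.1, 0, 0, 0.04, 0], [0.1, 0, 0, 0.08, 0], [0.1, 0, 0.05, 0.12, 0], [0.1, -0.03, 0.1, 0.14, 0], [0.1, -0.06, 0.15, 0.14, 0], [0.1, -0.09, 0.2, 0.14, 0], [0.1, -0.12, 0.25, 0.14, 0], [0.1, -0.12, 0.25, 0.14, 0]])

```text
clock: 24.7
tcp_pos: [0.5389, 0.24, 0.1956]
orientation: [1.231, 1.195, -1.234]
contact_force: [1.6, -0.1, 0.3]
grip_width: 0.0466
```

Run:
```python
from h import *
st()
p=r.grab_frame("scene");q=r.grab_frame("top")
cv2.imwrite("pics/s23.png",cv2.resize(p["pixels"][180:320,230:410],None,fx=4.3,fy=4))
for k in(p,q):
  for x0,y0 in((.641,.065),(.6385,-.011)):
    print(packfit(k,x0,y0,.02,.045).get("rib"))
    X=cloud(k);m=(X[...,2]>.044)&(X[...,2]<.056)&(abs(X[...,0]-x0)<.05)&(abs(X[...,1]-y0)<.031);P=X[m]
    if len(P)>20:
      A=np.c_[P[:,0]-x0,P[:,1]-y0,np.ones(len(P))];s=np.linalg.lstsq(A,P[:,2],rcond=None)[0];print(len(P),np.round(s,4))
q=np.load("pics/top0.npy",allow_pickle=True).item()
X=cloud(q)
print("top bar rows")
for v in range(222,244,1): print(v,[tuple(np.round(X[v,u],3).tolist()) for u in (160,172,185)])
```

```text
t 24.7 tcp [0.5389 0.24   0.1956] yaw -0.032 down [-0.002 -0.001 -1.   ] F [ 1.6 -0.1  0.3] M [ 0.05 -0.02  0.04] w 0.0466
(216, array([0.6403, 0.0656]), array([22.7, 67.9]), -0.021, 0.0758)
564 [ 0.0022 -0.0011  0.0484]
(213, array([ 0.6391, -0.0121]), array([24.8, 63.7]), -0.016, 0.076)
537 [ 0.0038 -0.0038  0.0486]
(201, array([0.6403, 0.0667]), array([61.7, 20.9]), 0.009, 0.0756)
551 [ 0.0033 -0.0017  0.0481]
(199, array([ 0.6383, -0.0095]), array([20.4, 61.3]), -0.001, 0.075)
562 [ 0.0003 -0.0005  0.0481]
top bar rows
222 [(0.559, 0.392, 0.029), (0.557, 0.359, 0.035), (0.56, 0.328, 0.025)]
223 [(0.557, 0.393, 0.025), (0.555, 0.36, 0.032), (0.555, 0.326, 0.033)]
224 [(0.553, 0.391, 0.031), (0.555, 0.363, 0.021), (0.548, 0.321, 0.051)]
225 [(0.551, 0.392, 0.029), (0.55, 0.359, 0.032), (0.543, 0.318, 0.061)]
226 [(0.548, 0.391, 0.03), (0.547, 0.359, 0.033), (0.542, 0.319, 0.057)]
227 [(0.544, 0.39, 0.033), (0.544, 0.358, 0.034), (0.538, 0.317, 0.064)]
228 [(0.543, 0.391, 0.028), (0.543, 0.36, 0.029), (0.536, 0.318, 0.058)]
229 [(0.541, 0.393, 0.023), (0.54, 0.359, 0.03), (0.534, 0.
[... 346 characters left out ...]
0.058), (0.521, 0.318, 0.059)]
235 [(0.53, 0.399, -0.001), (0.518, 0.351, 0.059), (0.518, 0.318, 0.058)]
236 [(0.527, 0.399, -0.001), (0.528, 0.368, -0.004), (0.516, 0.318, 0.058)]
237 [(0.524, 0.399, -0.0), (0.524, 0.366, 0.002), (0.525, 0.332, -0.002)]
238 [(0.522, 0.398, 0.0), (0.521, 0.366, 0.003), (0.521, 0.331, 0.002)]
239 [(0.519, 0.399, -0.001), (0.519, 0.366, 0.001), (0.519, 0.332, 0.0)]
240 [(0.517, 0.399, -0.003), (0.516, 0.366, 0.001), (0.517, 0.332, -0.001)]
241 [(0.514, 0.398, 0.001), (0.514, 0.367, -0.002), (0.513, 0.331, 0.004)]
242 [(0.513, 0.401, -0.01), (0.512, 0.367, -0.003), (0.512, 0.332, -0.004)]
243 [(0.508, 0.397, 0.003), (0.508, 0.365, 0.004), (0.508, 0.331, 0.001)]
```

View pics/s23.png

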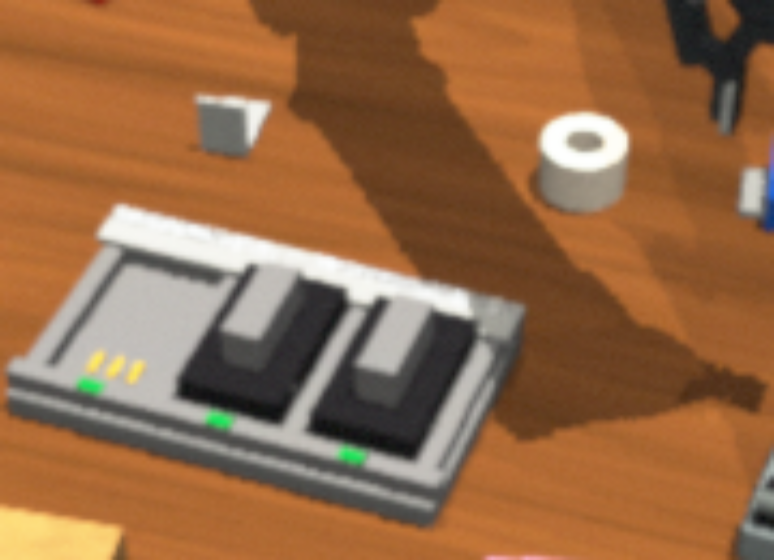

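Run:
```python
from h import *
for q in (np.load("pics/top0.npy",allow_pickle=True).item(),):
    X=cloud(q)
    m=(X[...,2]>.045)&(X[...,2]<.07)&(abs(X[...,1]-.355)<.12)&(X[...,0]>.50)&(X[...,0]<.70)
    l,lab,stt,c=cv2.connectedComponentsWithStats(m.astype(np.uint8))
    for i in range(1,l):
        if stt[i,4]>30:
            P=X[lab==i];print(stt[i],cv2.minAreaRect((P[:,:2]*1000).astype(np.float32)))
    P=X[m&(X[...,0]>.56)];print("panel",cv2.minAreaRect((P[:,:2]*1000).astype(np.float32)), P[:,2].mean())
    A=np.c_[P[:,0]-.62,P[:,1]-.35,np.ones(len(P))];print(np.linalg.lstsq(A,P[:,2],rcond=None)[0])
    B=X[m&(X[...,0]<.5325)];print("bar",cv2.minAreaRect((B[:,:2]*1000).astype(np.float32)),np.percentile(B[:,2],[50,95]))
```

```text
[ 141  172   66   65 2972] ((601.36328125, 357.401611328125), (159.99407958984375, 168.17742919921875), 86.08399963378906)
panel ((621.4874267578125, 356.0240478515625), (159.99407958984375, 127.83497619628906), 86.08399963378906) 0.054852307972810536
[-0.06833509  0.00750479  0.05491314]
bar ((523.4439697265625, 361.30230712890625), (16.882421493530273, 96.4924545288086), 0.12634730339050293) [0.06026632 0.065264  ]
```

Run:
```python
from h import *
st();print(np.round(r.get_obs()["joints"],3))
H=np.array([.678,.3505,.045]);xh=np.array([np.cos(.068),-np.sin(.068),0])
for a in np.linspace(.068,1.06,11): print(round(a,3),np.round(H-.155*np.cos(a)*xh+[0,0,.155*np.sin(a)],4))
```

```text
t 24.8 tcp [0.5356 0.2464 0.1958] yaw -0.02 down [-0.004  0.003 -1.   ] F [-0.1  1.5  0. ] M [-0.01 -0.04  0.04] w 0.0469
[-0.342  0.396 -0.247  1.794  0.109  0.966 -2.224]
0.068 [0.5237 0.361  0.0555]
0.167 [0.5255 0.3609 0.0708]
0.266 [0.5288 0.3607 0.0858]
0.366 [0.5336 0.3603 0.1004]
0.465 [0.5398 0.3599 0.1145]
0.564 [0.5473 0.3594 0.1279]
0.663 [0.5561 0.3588 0.1404]
0.762 [0.5662 0.3581 0.1521]
0.862 [0.5773 0.3574 0.1626]
0.961 [0.5894 0.3565 0.172 ]
1.06 [0.6024 0.3556 0.1802]
```

Both fresh packs are home and level, with ribs at crop (260,315) and (395,350). Bay 2 is empty and no further fresh pack is in view. Now the screen: I turn the jaws across x and move above the bar.

Emit:
play_rows(plan=[[-0.39, -0.015, 0.06, 0, 1.535], [-0.39, -0.015, 0.1, 0, 1.535], [-0.39, -0.015, 0.121, 0, 1.535], [-0.39, -0.015, 0.121, 0, 1.535], [-0.39, -0.015, 0.121, 0, 1.535], [-0.39, -0.015, 0.121, 0, 1.535], [-0.39, -0.015, 0.121, 0, 1.535], [-0.39, -0.015, 0.121, 0, 1.535], [-0.39, -0.015, 0.121, 0, 1.535], [-0.39, -0.015, 0.121, 0, 1.535]])

```text
clock: 25.8
tcp_pos: [0.5257, 0.3587, 0.1951]
orientation: [0.075, 1.571, -0.077]
contact_force: [0.8, 0.1, 0.5]
grip_width: 0.026
```

Run:
```python
from h import *
st();print(np.round(r.get_obs()["joints"],3))
p=r.grab_frame("scene")
cv2.imwrite("pics/s24.png",cv2.resize(p["pixels"][180:350,380:530],None,fx=4,fy=3.5))
X=cloud(p)
for u,v in ((440,260),(455,265),(470,270)):
    c=X[v-8:v+9,u]; print(u,[(tuple(np.round(a,3).tolist())) for a in c if a[2]>.04])
```

```text
t 25.8 tcp [0.5257 0.3587 0.1951] yaw 1.474 down [-0.002 -0.002 -1.   ] F [0.8 0.1 0.5] M [ 0.04 -0.05 -0.06] w 0.026
[-0.277  0.522 -0.582  1.663  0.321  1.055 -1.055]
440 [(0.522, 0.316, 0.063), (0.522, 0.316, 0.06), (0.525, 0.317, 0.059), (0.53, 0.317, 0.061), (0.529, 0.318, 0.057), (0.534, 0.319, 0.058)]
455 [(0.518, 0.35, 0.06), (0.525, 0.351, 0.064), (0.524, 0.351, 0.06), (0.526, 0.352, 0.059), (0.529, 0.352, 0.058), (0.527, 0.353, 0.053)]
470 [(0.52, 0.385, 0.06), (0.526, 0.386, 0.063), (0.529, 0.386, 0.063), (0.528, 0.387, 0.059), (0.531, 0.387, 0.059), (0.53, 0.388, 0.054), (0.559, 0.392, 0.056)]
```

View pics/s24.png

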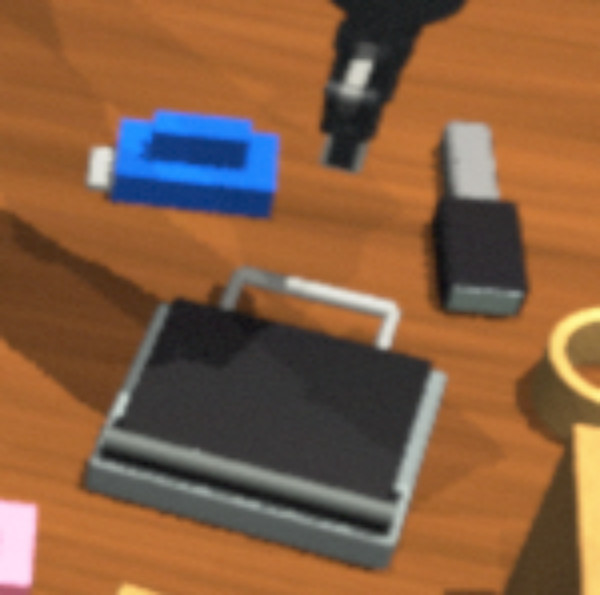

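Emit:
play_rows(plan=[[-0.39, 0, 0, -0.05, 0.029], [-0.39, 0, 0, -0.09, 0.029], [-0.39, 0, 0, -0.115, 0.029], [-0.39, 0, 0, -0.13, 0.029], [-0.39, 0, 0, -0.139, 0.029], [-0.39, 0, 0, -0.139, 0.029], [-1, 0, 0, -0.139, 0.029], [-1, 0, 0, -0.139, 0.029], [-1, 0, 0, -0.139, 0.029]], force=20)

```text
clock: 26.75
tcp_pos: [0.5222, 0.3602, 0.0572]
orientation: [0.056, 1.576, -0.058]
contact_force: [-10.3, -0.4, -1.4]
grip_width: 0.0108
```

Run:
```python
from h import *
st()
p=r.grab_frame("scene")
cv2.imwrite("pics/s25.png",cv2.resize(p["pixels"][180:350,380:530],None,fx=4,fy=3.5))
```

```text
t 26.75 tcp [0.5222 0.3602 0.0572] yaw 1.499 down [-0.005 -0.001 -1.   ] F [-10.3  -0.4  -1.4] M [-0.08  2.14  0.1 ] w 0.0108
```

View pics/s25.png

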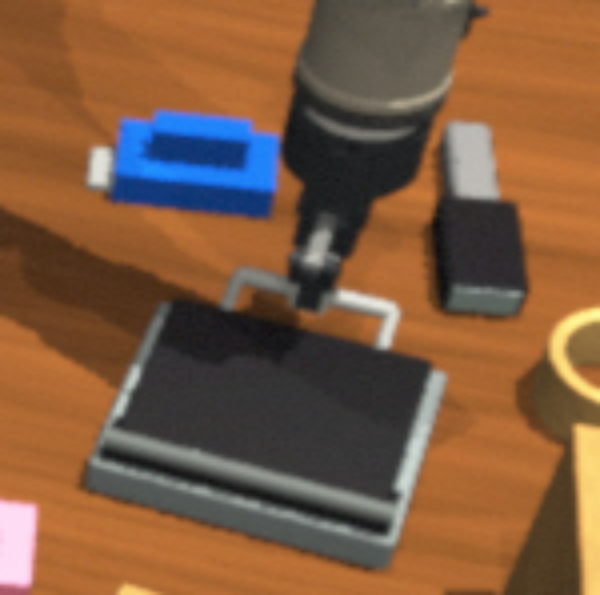

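Emit:
play_rows(plan=[[-1, -0.003, 0, 0.01, 0], [-1, 0, 0, 0.02, 0], [-1, 0.002, 0, 0.031, 0], [-1, 0.0055, -0.001, 0.0423, 0], [-1, 0.01, -0.001, 0.053, 0], [-1, 0.015, -0.001, 0.0635, 0], [-1, 0.021, -0.002, 0.073, 0], [-1, 0.028, -0.002, 0.083, 0], [-1, 0.028, -0.002, 0.083, 0]])

```text
clock: 27.7
tcp_pos: [0.5534, 0.3581, 0.1432]
orientation: [0.058, 1.571, -0.058]
contact_force: [-10.9, -2.3, 9.7]
grip_width: 0.0109
```

Run:
```python
from h import *
st()
p=r.grab_frame("scene")
cv2.imwrite("pics/s26.png",cv2.resize(p["pixels"][180:350,380:530],None,fx=4,fy=3.5))
```

```text
t 27.7 tcp [0.5534 0.3581 0.1432] yaw 1.497 down [-0.001  0.    -1.   ] F [-10.9  -2.3   9.7] M [-0.58  2.49  0.17] w 0.0109
```

View pics/s26.png

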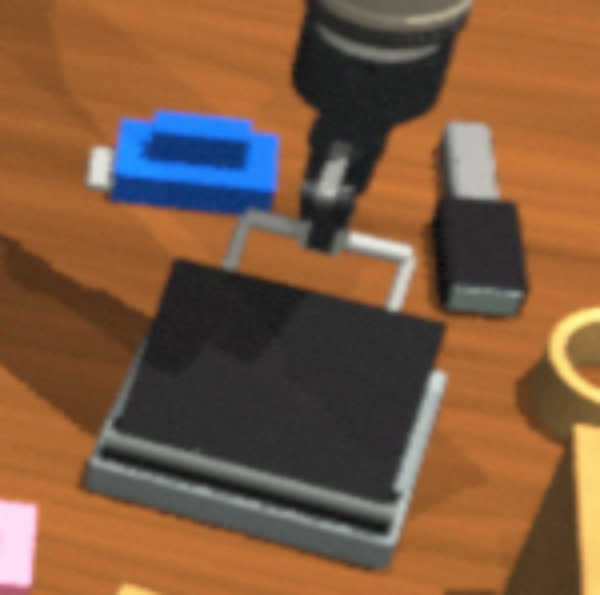

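Emit:
play_rows(plan=[[-1, 0.005, 0, 0.007, 0], [-1, 0.013, -0.001, 0.0174, 0], [-1, 0.021, -0.001, 0.025, 0], [-1, 0.03, -0.002, 0.0322, 0], [-1, 0.038, -0.002, 0.037, 0], [-1, 0.044, -0.003, 0.041, 0], [-1, 0.044, -0.003, 0.041, 0], [-1, 0.044, -0.003, 0.041, 0]])

```text
clock: 28.55
tcp_pos: [0.5986, 0.3554, 0.1851]
orientation: [0.06, 1.568, -0.057]
contact_force: [-7.2, -2.1, 10.6]
grip_width: 0.0107
```

```bash
cat >> h.py <<'E'
def screen(p):
    X=cloud(p); m=(X[...,2]>.06)&(X[...,2]<.145)&(X[...,0]>.58)&(X[...,0]<.70)&(abs(X[...,1]-.35)<.065)
    P=X[m]; c=P.mean(0); u,s,v=np.linalg.svd(P-c,full_matrices=False); n=v[2]; n=n*np.sign(n[2])
    return len(P),np.round(n,3),"angle",round(float(np.arccos(n[2])),3),"rms",s[2]/len(P)**.5
E
python3 - <<'E'
from h import *
st()
p=r.grab_frame("scene");print(screen(p))
cv2.imwrite("pics/s27.png",cv2.resize(p["pixels"][180:350,380:530],None,fx=4,fy=3.5))
E
```

```text
t 28.55 tcp [0.5986 0.3554 0.1851] yaw 1.496 down [ 0.002  0.002 -1.   ] F [-7.2 -2.1 10.6] M [-0.57  1.9   0.02] w 0.0107
(2772, array([ 0.861, -0.056,  0.506]), 'angle', 1.04, 'rms', np.float64(0.002309931061979134))
```

View pics/s27.png

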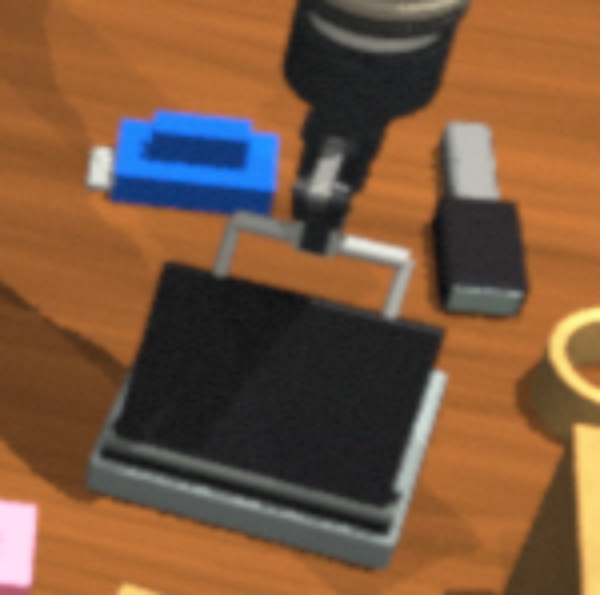

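Emit:
play_rows(plan=[[-1, -0.002, 0, 0.003, 0], [-0.3, -0.002, 0, 0.003, 0], [-0.2, -0.002, 0, 0.003, 0], [-0.2, -0.002, 0, 0.003, 0], [-0.2, -0.002, 0, 0.02, 0], [-0.2, -0.002, 0, 0.05, 0], [-0.2, -0.002, 0, 0.08, 0], [-0.2, -0.05, -0.05, 0.08, 0], [-0.2, -0.08, -0.08, 0.08, 0], [-0.2, -0.08, -0.08, 0.08, 0]])

```text
clock: 29.6
tcp_pos: [0.5154, 0.2709, 0.2618]
orientation: [0.056, 1.57, -0.062]
contact_force: [1.3, -0.2, 0.2]
grip_width: 0.0339
```

Run:
```python
from h import *
st()
p=r.grab_frame("scene");print(screen(p));q=r.grab_frame("top");print(screen(q))
for d in r.pinpoint(p,"screen_bar")[:1]+r.pinpoint(p,"screen_bar")[:1]: print(d)
print("flat",packfit(p,.605,-.345,.005,.07).get("rib"),packfit(q,.605,-.345,.005,.07))
for k in (p,q):
  for n,x0,y0,z0 in(("b0",.641,.065,.048),("b1",.6385,-.011,.048),("flat",.607,-.342,.033)):
    X=cloud(k);m=(abs(X[...,2]-z0)<.008)&(abs(X[...,0]-x0)<.045)&(abs(X[...,1]-y0)<.027);P=X[m]
    A=np.c_[P[:,0]-x0,P[:,1]-y0,np.ones(len(P))];s=np.linalg.lstsq(A,P[:,2],rcond=None)[0];print(n,len(P),np.round(s,4),packfit(k,x0,y0,z0-.028,.045).get("rib"))
cv2.imwrite("pics/s28.png",p["pixels"]);cv2.imwrite("pics/t28.png",q["pixels"])
```

```text
t 29.6 tcp [0.5154 0.2709 0.2618] yaw 1.496 down [-0.001 -0.004 -1.   ] F [ 1.3 -0.2  0.2] M [ 0.02  0.02 -0.  ] w 0.0339
(2785, array([ 0.863, -0.057,  0.502]), 'angle', 1.045, 'rms', np.float64(0.0023121248450375742))
(105, array([ 0.861, -0.054,  0.506]), 'angle', 1.041, 'rms', np.float64(0.0006281323278222815))
{'position': [0.7156, 0.5231], 'conf': 0.6}
{'position': [0.7156, 0.5231], 'conf': 0.6}
flat (191, array([ 0.6077, -0.3434]), array([28.2, 65.3]), -0.12, 0.0611) {'rib': (200, array([ 0.6059, -0.3408]), array([22.3, 60.1]), -0.147, 0.0599), 'box': (908, array([ 0.6058, -0.3414]), array([ 62.3, 102. ]), -0.153, 0.0333)}
b0 424 [-0.0037 -0.0009  0.0486] (217, array([0.642 , 0.0655]), array([23.7, 65.9]), -0.027, 0.0757)
b1 384 [-0.0026 -0.0078  0.0488] (207, array([ 0.6369, -0.0116]), array([24. , 67.6]), -0.037, 0.0759)
flat 311 [-0.0244 -0.0408  0.0347] (191, array([ 0.6077, -0.3434]), array([28.2, 65.3]), -0.12, 0.0611)
b0 468 [-0.0039  0.0162  0.0475] (202, array([0.6404, 0.0667]), array([62.3, 20.7]), 0.003, 0.0755)
b1 487 [-0.0003  0.0079  0.0473] (195, array([ 0.6383, -0.0095]), array([20.3, 61.7]), -0.001, 0.0756)
flat 443 [0.0021 0.0017 0.0319] (200, array([ 0.6059, -0.3408]), array([22.3, 60.1]), -0.147, 0.0599)
```

View pics/s28.png

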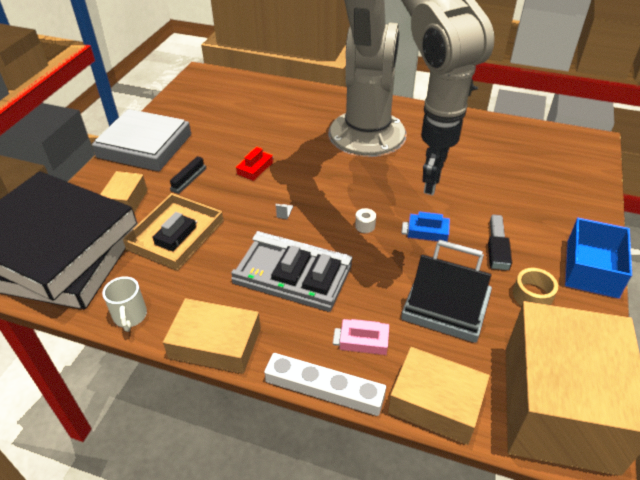

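View pics/t28.png

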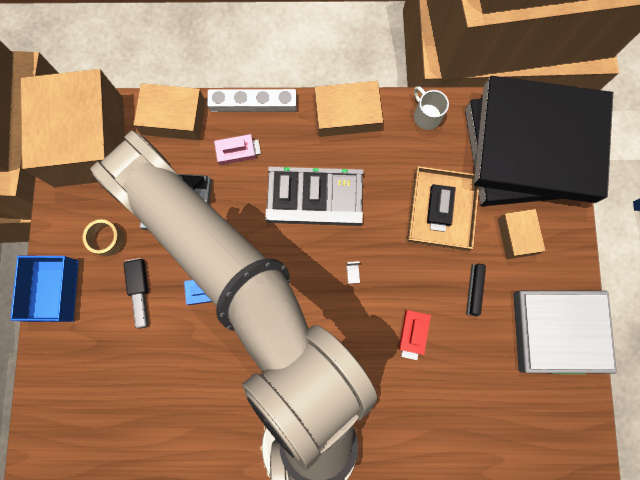

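The pictures show the flat level in the tray at top (440,205). Both fresh packs are home in bays 0 and 1, at top (285,190) and (314,190). The screen measures about 1.04 rad, the bystanders are in place, and the arm is clear. I'm handing in.

Run:
```python
from h import *
print(r.hand_in()); st()
```

```text
the job is handed in; nothing more can be done
None
the job is handed in; nothing more can be done
```

The job is done and handed in at about 30 s of the 210 s allowed. No verdict came back.

- **Flat pack:** There was one, in bay 0. I tilted it out of the cradle and laid it rib up on the tray floor at about (0.606, -0.341). It lies about 8 mm from the tray centre in x and in y.
- **Fresh packs:** There were two, now in bays 0 and 1 with their toes under the lip. A pack stayed level when I lifted it, so I tipped each one toe-down by pressing its blunt end on the front of the lip.
- **Screen:** It was raised by its bar, and the panel reads 1.041 rad from the top camera and 1.045 rad from the scene camera.

**Last checks:**
- **Fresh packs:** Box tops sit at z of about 0.048 m, within about 2 mm of the bay points in the plane. In the final pictures they read within about 0.017 rad of level.
- **Flat pack:** The two cameras disagreed on its tilt. The top camera gave about 0.003 rad. The scene camera gave about 0.05 rad, which is less certain because that view is oblique. Both are below 0.1 rad.
- **Bystanders and arm:** No bystander looks moved in the pictures, and the arm stands clear of everything.

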